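# Cull the misfolded brackets and call for the batch

### The job

Six folded steel angle brackets stand on the white panel waiting to go to paint, but two are bad: one has its upright cut too short, the other is not folded square and its upright leans out. Put those two in the scrap bin, leaving the good brackets standing where they are and the try square and pencil beside them undisturbed. Then call for collection of the clean batch: slide the dust cover on the call station aside, press the button under it fully down, and slide the cover fully back home to keep the grinding dust out.

Things in the scene. Friction and masses are not known exactly. Their poses are not given: they have to be found in the camera images.
- bracket_good_1: Sound folded steel angle bracket, 40 mm wide, 4 mm thick, about 130 g, standing on its foot; stays where it is. Foot 60 mm long, upright 50 mm tall, square to it, at the foot's -x end (outer face at local x = -30 mm); a slot in each leg. Origin: centre of the foot's underside; x along the foot away from the upright, y across the width. Easily held across the width at the upright.
- bracket_good_2: As bracket_good_1: a sound bracket, 60 mm foot, 50 mm square upright, 40 mm wide, 4 mm thick; same origin and axes. Stays where it is.
- bracket_good_3: As bracket_good_1: a sound bracket, 60 mm foot, 50 mm square upright, 40 mm wide, 4 mm thick; same origin and axes. Stays where it is.
- bracket_good_4: As bracket_good_1: a sound bracket, 60 mm foot, 50 mm square upright, 40 mm wide, 4 mm thick; same origin and axes. Stays where it is.
- bracket_short: Same bracket, stock, foot, width and axes as the good ones, but its upright is only 26 mm tall (still square to the foot, outer face at local x = -30 mm). About 100 g. Bad: to be scrapped.
- bracket_splayed: Same bracket, stock, foot, width and axes as the good ones, with a 50 mm upright, but folded to 118 degrees instead of 90: from the fold at the foot's -x end the upright leans outwards (to -x) by 28 degrees, its tip about 24 mm beyond the foot and 46 mm above its underside. About 130 g. Bad: to be scrapped.
- panel: White coated sheet panel lying fixed on the bench, 340 mm (x) by 360 mm (y), 3 mm thick. The six brackets stand on it in two rows of three, some 110 to 120 mm apart, uprights roughly towards the robot; the try square and the pencil lie along its edges. Origin: centre of its underside, on the bench.
- scrap_bin: Open dark sheet-steel bin, fixed on the bench to one side of the panel, 230 mm (its x) by 180 mm (its y), 65 mm high (68 mm over the rolled rim), walls and floor 3 mm, some thin flat offcuts fixed on its floor (their tops 5 mm above the bench). Origin: centre of its underside.
- call_box: Call station: grey steel enclosure bolted to the bench on the panel's other side, 200 mm (its x) by 100 mm (its y), top 50 mm above the bench. Origin: centre of its underside. The button is on its top at local x = -47 mm, y = 0, under the dust cover. A fixed cheek 30 mm high and 6 mm thick stands across the top at local x = -92 mm: the closed cover's stop.
- call_cover (a joint): Dust cover position in m along the call box's local +x: 0 = home against the cheek, over the button; 0.085 = fully aside. May start up to 12 mm ajar. Stays where it is left; about 2 N of friction. Folded aluminium hood 84 mm long (x), 78 mm wide (y), its top 80 mm above the bench, open at its -x end.
- cover_grip (a point): Middle of the black grip bar on top of the dust cover, 12 mm thick along the call box's x, 44 mm long across it, 24 mm tall (from 80 to 104 mm above the bench); this point is 92 mm above the bench and travels with the cover. Hold it from above with the fingers closing along the call box's x, or push it.
- call_button (a joint): Push button travel in m: 0 = released, 0.006 = fully down. Springs back; takes 1.5 N to start and 5 N fully down. Pressed straight down.
- call_button_top (a point): Middle of the top of the button: round, black, 32 mm diameter, in a 48 mm collar; released it stands 72 mm above the bench, 10 mm proud of its collar. Hidden under the dust cover until that is slid aside (with the cover fully aside, its edge is 43 mm from the button's centre).
- try_square: Small engineer's try square lying on the panel's edge nearest the robot, 85 mm stock 18 x 14 mm and 60 mm blade. Origin: centre of the stock's underside. Bystander.
- pencil: Flat carpenter's pencil lying on the panel's far edge, 150 x 13 x 8 mm, along its x. Origin: centre of the underside. Bystander.
Not all that is in view belongs to the job. Leave any purple look-alike of the bracket_good_1 alone.

How it is judged:
On the way, in this order (a step that is already met when the one before it is completed fails the run):
1. both bad brackets lie in the scrap bin, let go and at rest (x of bracket_short in the frame of scrap_bin between -0.115 and 0.115 m and y of bracket_short in the frame of scrap_bin between -0.09 and 0.09 m and z of bracket_short in the frame of scrap_bin between 0 and 0.065 m and x of bracket_splayed in the frame of scrap_bin between -0.115 and 0.115 m and y of bracket_splayed in the frame of scrap_bin between -0.09 and 0.09 m and z of bracket_splayed in the frame of scrap_bin between 0 and 0.065 m and linear speed of each of bracket_short, bracket_splayed below 0.02 m/s and contact force between each of bracket_short, bracket_splayed and the fingers below 0.1 N), for 0.2 s.
2. the call button is pressed fully down (value of joint call_button above 0.0045 m), for 0.05 s.
At the end, for the whole second after the job is handed in: Both bad brackets lie at rest inside the scrap bin (origin within its outline and below its rim); the four good brackets stand upright within 20 mm of where they began; the call button has been pressed and is released; the dust cover is back within 5 mm of its home stop (x of bracket_short in the frame of scrap_bin between -0.115 and 0.115 m and y of bracket_short in the frame of scrap_bin between -0.09 and 0.09 m and z of bracket_short in the frame of scrap_bin between 0 and 0.065 m and x of bracket_splayed in the frame of scrap_bin between -0.115 and 0.115 m and y of bracket_splayed in the frame of scrap_bin between -0.09 and 0.09 m and z of bracket_splayed in the frame of scrap_bin between 0 and 0.065 m and linear speed of each of bracket_short, bracket_splayed below 0.02 m/s and distance of each of bracket_good_1, bracket_good_2, bracket_good_3, bracket_good_4 from where it was at the start of the episode below 0.02 m and angle between each of bracket_good_1, bracket_good_2, bracket_good_3, bracket_good_4's own z axis and vertical below 0.1 rad and value of joint call_cover below 0.005 m and value of joint call_button below 0.0015 m); the robot touches nothing.
It fails at once if the call button is pressed while a bad bracket is not yet in the scrap bin (value of joint call_button above 0.003 m and not (x of bracket_short in the frame of scrap_bin between -0.115 and 0.115 m and y of bracket_short in the frame of scrap_bin between -0.09 and 0.09 m and z of bracket_short in the frame of scrap_bin between 0 and 0.065 m and x of bracket_splayed in the frame of scrap_bin between -0.115 and 0.115 m and y of bracket_splayed in the frame of scrap_bin between -0.09 and 0.09 m and z of bracket_splayed in the frame of scrap_bin between 0 and 0.065 m)).
It fails at once if a good bracket is tipped over or pushed more than 40 mm from its place (distance of any of bracket_good_1, bracket_good_2, bracket_good_3, bracket_good_4 from where it was at the start of the episode above 0.04 m or angle between any of bracket_good_1, bracket_good_2, bracket_good_3, bracket_good_4's own z axis and vertical above 0.5 rad).
It fails at once if the try square or the pencil is pushed more than 30 mm from its place (distance of any of try_square, pencil from where it was at the start of the episode above 0.03 m).
It also fails if it takes over 67 s, if anything falls off the work surface, if the arm or the gripper's body presses on something with over 40 N, if the wrist force passes 120 N, or if a joint passes its speed limit or range.

### The arm

A 6-joint arm with a two-finger parallel gripper is mounted at the origin on the work surface. World frame = base frame: x ahead of the robot, y to its left, z up, the work surface at z = 0. Lengths are in m, angles in rad, forces in N, time in s.
With the tool pointing down it reaches from about 0.375 to 0.9 m from the base axis. Payload 3.1 kg.
Tool frame: the origin (TCP) lies at the very end of the fingers, on their centre line; the grasp point (between the pads) lies 19 mm behind it (grip_depth is the distance from the TCP to the grasp point, in m); z points along the fingers, x is the direction in which the jaws open and shut, and the axes are right-handed (so a half turn about z gives the same grasp; the last joint's range is limited). The gripper opens to 87 mm and grips with 3 to 60 N. Pads are 19 mm wide; open, the fingers measure 117 mm over their backs; the gripper's body (75 mm by 190 mm) begins 51 mm behind the grasp point.
Start: joints at [-0.178, 0.527, 1.433, -0, 1.181, -0.178], TCP at [0.625, 0, 0.198] pointing down, gripper open.
Joint ranges: [-3.08, 3.08], [-0.75, 2.2], [0.22, 2.44], [-1.43, 4.57], [0, 2.65], [-2.85, 2.85]. Speed limits (rad/s): [2.79, 2.79, 3.14, 3.14, 3.14, 3.14].

### API

Orientations are given as a unit quaternion [x, y, z, w].
In Python, from cell import * gives the robot as it stands. The module is installed in compiled form; this text tells all that it offers.
- The arm moves only by the tool apply_moves, never from a script. Its argument "steps" is a list of rows, each an object with "slide": the shift along the tool's x, y, z in cm, a list of three; "angular": the turn, a rotation vector about the tool's x, y, z in rad, a list of three. In form: [{"slide": [x, y, z], "angular": [wx, wy, wz]}, ...]. A call has 1 to 5 rows; each row is the pose to reach, as a shift and turn from the pose measured when the call began, along the tool's axes at that moment; what a row does not reach only later rows make up. A row lasts 1/12 s, in which the tool goes at most 41.7 mm and 7.16 degrees, less where a joint would pass 70% of its speed; a pose out of reach is approached as far as the arm can. A call with a gripper value outside its range is refused whole. "claw" is the opening in per cent of the stroke, from 0 (shut) to 100 (fully open), set as the call begins (left out, the last holds). The fingers move at their own pace and stop on an object; the grip force is fixed at half the most. Time passes only in rows, so rows that repeat a pose let the fingers close. It gives the time, the measured TCP pose, the force and the opening at its end, in the units of the state.
- sense(): the state, without advancing time (a new reading comes with each control period).
- grab_frame(name): name is "scene" or "side" or "wrist"; returns the picture (384x512x3 uint8, red, green, blue); there is no depth.
- get_calibration(name): a dict with "vfov" (degrees; the focal length in pixels is half the picture's height over the tangent of half this angle, whatever the lens; pixels are square), "cx", "cy" (the principal point, pixels), "pose" (4x4, takes a point from camera to world coordinates). Camera axes: x right, y down, z forward; pixel columns grow to the right and rows downward; lengths in m; the calibration is good to about 2 mm. A picture is of the moment at which its call begins: read the wrist's pose just before it. get_calibration takes no time and is no camera call; for the wrist camera it gives the pose at the moment of the call.
- sign_off(): hands the job in, once; it reports no verdict.
The state is a dict: "t": time; "joint_positions": joint angles; "joint_vel": joint speeds; "joint_efforts": joint torques, N m; "tool_pos": TCP position; "tool_rot": TCP orientation; "ft_force": force on the tool from outside, world axes, zero at the start; "torque": the same for the moment, N m; "grip_width": opening from 0.0 (shut) to 1.0 (fully open).
Only numpy, scipy, OpenCV 4.12 (cv2) and the standard library are available. Lean on these libraries where they do the work, as an engineer would, in place of code of your own. Each camera call takes 0.05 s, during which the arm holds its last target. There are 200 camera calls.

## Working session

There is one attempt and no reset: what is moved stays moved. The work goes in short steps, Python scripts to look and compute and a tool call to move; the robot and the scene stay as the last step left them, time stands still between calls to the robot, and variables do not carry over. Pictures are saved under pics/ and viewed, about 8 in all and at most 12, crops included, and the job is handed in when it is done.

Besides the shell and the picture viewer there is one more tool, called by a JSON object that holds its "fn" and its "kwargs". apply_moves: Moves the arm, as the interface text tells. Its arguments: {"type":"object","properties":{"steps":{"type":"array","items":{"type":"object","properties":{"slide":{"type":"array","items":{"type":"number"}},"angular":{"type":"array","items":{"type":"number"}}}}},"claw":{"type":"number"}},"required":["steps"]}

```bash
mkdir -p pics; python3 - <<'E'
from cell import *
import cv2,numpy as np
np.set_printoptions(precision=4,suppress=True)
for n in("scene","side"):
    c=get_calibration(n);print(n,c['vfov'],c['cx'],c['cy']);print(np.array(c['pose']))
    f=grab_frame(n);cv2.imwrite(f"pics/{n}0.png",cv2.resize(f[...,::-1],(800,600),interpolation=cv2.INTER_CUBIC));np.save(f"{n}0.npy",f)
print(sense())
E
```

```text
scene 52.25275412027512 256.9265520008355 194.30744174540663
[[ 0.6629  0.652  -0.368   0.8799]
 [ 0.7487 -0.5747  0.3304 -0.3521]
 [ 0.0039 -0.4946 -0.8691  0.947 ]
 [ 0.      0.      0.      1.    ]]
side 49.73725090921101 252.29933984779373 192.80645529369562
[[ 0.9382 -0.2309  0.2577  0.2483]
 [-0.346  -0.642   0.6842 -0.68  ]
 [ 0.0074 -0.7311 -0.6822  0.7635]
 [ 0.      0.      0.      1.    ]]
{'t': 0.1, 'joint_positions': array([-0.1785,  0.5284,  1.4338, -0.    ,  1.1814, -0.1785]), 'joint_vel': array([-0.0022, -0.0032, -0.0023,  0.0008,  0.0007, -0.0001]), 'joint_efforts': array([ -0.0003, -44.0987, -17.7151,   0.0635,   0.0534,  -0.    ]), 'tool_pos': array([0.6243, 0.0002, 0.1972]), 'tool_rot': array([ 1.    ,  0.    , -0.001 , -0.0002]), 'ft_force': array([ 0.3492, -0.0404, -0.5716]), 'torque': array([ 0.0051, -0.0274, -0.0298]), 'grip_width': 1.001104251315308}
```

View pics/scene0.png

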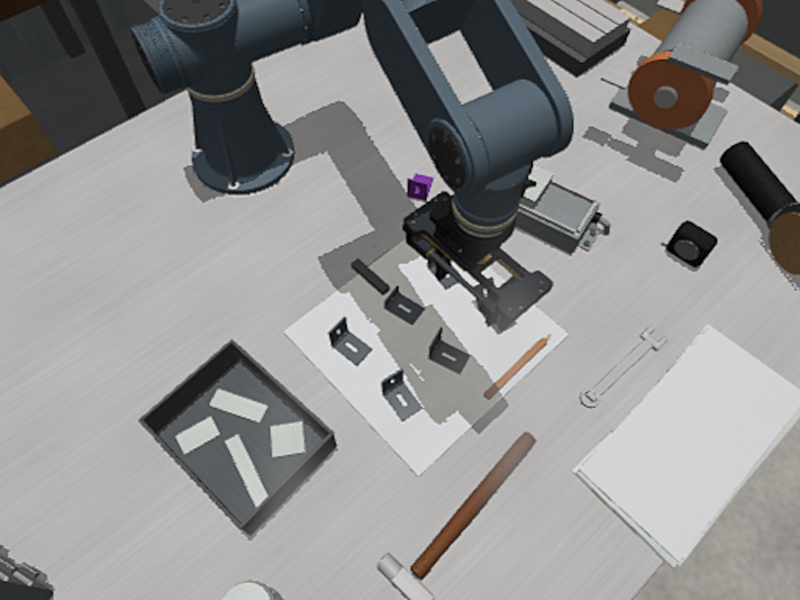

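View pics/side0.png

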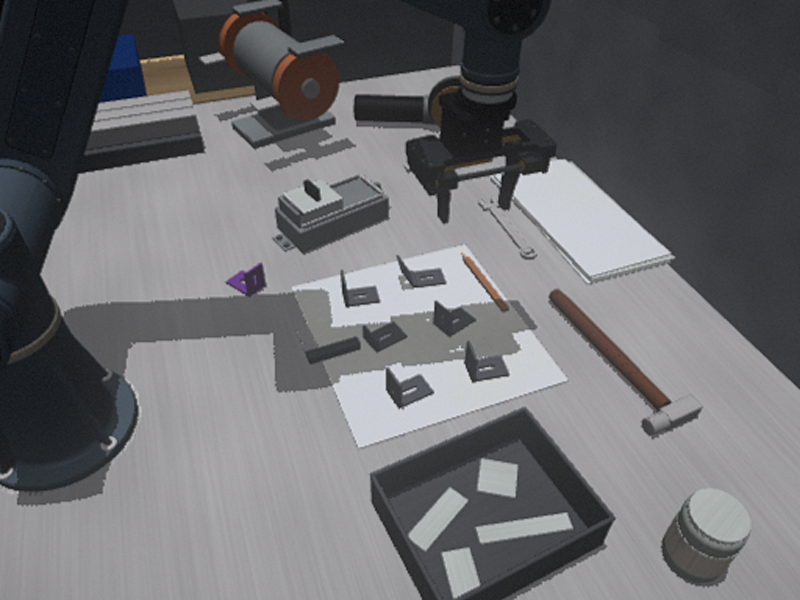

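The scene and side views show six brackets. Side-view pixels: upright good ones at (358,290), (452,318), (407,387) and (486,363); a low one at (382,335), which looks short; one leaning left at (420,272), which looks splayed. The purple decoy is at (247,280), the bin at (490,510) and the call box at (330,210), with its cover near home. Next, a close crop to check the choice.

```bash
cat > h.py <<'E'
from cell import *
import cv2,numpy as np
np.set_printoptions(precision=4,suppress=True)
def ray(c,u,v,z):
    P=np.array(c['pose']);f=192/np.tan(np.radians(c['vfov']/2))
    d=P[:3,:3]@np.array([(u-c['cx'])/f,(v-c['cy'])/f,1]);return P[:3,3]+d*(z-P[2,3])/d[2]
def proj(c,p):
    P=np.array(c['pose']);f=192/np.tan(np.radians(c['vfov']/2))
    q=P[:3,:3].T@(np.array(p)-P[:3,3]);return np.array([c['cx'],c['cy']])+f*q[:2]/q[2]
E
python3 - <<'E'
from h import *
f=np.load('side0.npy')[150:270,185:345];g=cv2.resize(f[...,::-1],None,fx=5,fy=5,interpolation=cv2.INTER_CUBIC)
cv2.imwrite('pics/crop1.png',g)
c=get_calibration('side')
for n,(u,v),z in [('bin rim TL',(373,474),.068),('bin rim far',(527,408),.068),('bin rim R',(613,518),.068),('panel BL',(359,446),.003),('panel BR',(567,380),.003),('panel TR',(468,246),.003),('grip top mid',(312,184),.104),('box top near L',(277,214),.05),('box top nearR corner?',(305,229),.05),('box top R',(388,192),.05),('purple',(247,285),.0)]:
    print(n,ray(c,u*.64,v*.64,z))
E
```

```text
bin rim TL [ 0.3793 -0.2645  0.068 ]
bin rim far [ 0.606  -0.2396  0.068 ]
bin rim R [ 0.6226 -0.415   0.068 ]
panel BL [ 0.3877 -0.1771  0.003 ]
panel BR [ 0.723 -0.172  0.003]
panel TR [0.7206 0.1796 0.003 ]
grip top mid [0.4643 0.3314 0.104 ]
box top near L [0.3934 0.3366 0.05  ]
box top nearR corner? [0.4312 0.2731 0.05  ]
box top R [0.6156 0.3362 0.05  ]
purple [0.3058 0.2137 0.    ]
```

View pics/crop1.png

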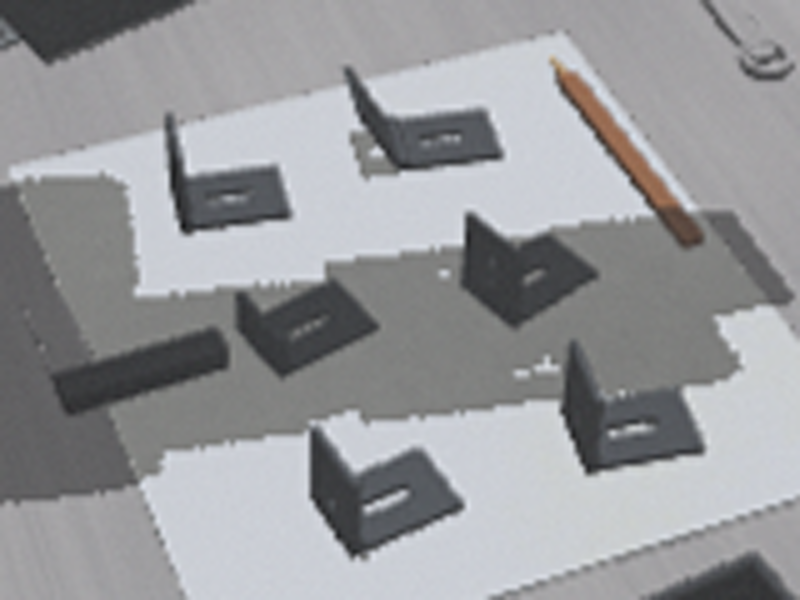

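The crop confirms it: the short bracket is at crop (300,330) and the splayed one at (430,130); the other four have full square uprights. Measuring their feet.

```bash
python3 - <<'E'
from h import *
c=get_calibration('side')
def B(n,A,E1,E2):
    a,b,d=[ray(c,185+u/5,150+v/5,z) for (u,v),z in ((A,.003),(E1,.005),(E2,.007))]
    x=b-a;y=d-b
    print(n,'foldnear',a[:2],'end',b[:2],d[:2],'len',np.linalg.norm(x[:2]),np.linalg.norm(y[:2]),'yaw x',np.arctan2(x[1],x[0]),'yaw y-90',np.arctan2(y[1],y[0])-np.pi/2,'orig',(a+d)[:2]/2)
B('short',(283,376),(378,326),(335,282))
B('splay',(403,168),(500,157),(487,110))
B('good back L',(186,233),(290,217),(278,167))
B('good mid R',(517,327),(597,272),(553,234))
B('good frontL',(360,556),(463,505),(418,449))
B('good frontR',(593,472),(703,450),(685,392))
s=ray(c,185+238/5,150+293/5,.029);print('short tip far',s)
s=ray(c,185+349/5,150+68/5,.049);print('splay tip far',s)
print(sense()['joint_positions'])
E
```

```text
short foldnear [ 0.4698 -0.0188] end [ 0.5259 -0.0045] [0.5155 0.0307] len 0.05782345816758479 0.0366746060382753 yaw x 0.2501269466137287 yaw y-90 0.2851209882966257 orig [0.4927 0.0059]
splay foldnear [0.583  0.1053] end [0.6361 0.0935] [0.6442 0.1309] len 0.054328246945025145 0.03826285154718931 yaw x -0.21754609186029908 yaw y-90 -0.21429537470542415 orig [0.6136 0.1181]
good back L foldnear [0.4551 0.096 ] end [0.5106 0.087 ] [0.517  0.1251] len 0.056266305227358766 0.038625995021323835 yaw x -0.16062625158691332 yaw y-90 -0.16603418086497723 orig [0.486  0.1106]
good mid R foldnear [ 0.5929 -0.0274] end [ 0.6475 -0.0069] [0.6368 0.0253] len 0.05828362570277525 0.0338827843128326 yaw x 0.36016837664180346 yaw y-90 0.3192334295902479 orig [ 0.6149 -0.0011]
good frontL foldnear [ 0.4664 -0.136 ] end [ 0.5215 -0.1261] [ 0.5138 -0.0887] len 0.05602139794891879 0.03809702419312325 yaw x 0.17813258570519525 yaw y-90 0.2041036962058871 orig [ 0.4901 -0.1124]
good frontR foldnear [ 0.5882 -0.1272] end [ 0.6428 -0.1342] [ 0.6508 -0.0994] len 0.05507201741119482 0.03575777567113945 yaw x -0.12810023613123658 yaw y-90 -0.2267791260984271 orig [ 0.6195 -0.1133]
short tip far [0.4595 0.0191 0.029 ]
splay tip far [0.5652 0.1442 0.049 ]
[-0.1785  0.5284  1.4338 -0.      1.1814 -0.1785]
```

{"fn": "apply_moves", "kwargs": {"steps": [{"slide": [-15.3,0,6.0],"angular": [0,0,0.62]},{"slide": [-15.3,0,6.0],"angular": [0,0,0.62]},{"slide": [-15.3,0,6.0],"angular": [0,0,0.62]},{"slide": [-15.3,0,6.0],"angular": [0,0,0.62]},{"slide": [-15.3,0,6.0],"angular": [0,0,0.62]}], "claw": 72}}

```text
t: 0.52
tool_pos: [0.4536, 0.0039, 0.1328]
tool_rot: [0.951, -0.308, -0.015, 0.001]
ft_force: [-2.4, 0.2, 0.3]
grip_width: 0.748
```

{"fn": "apply_moves", "kwargs": {"steps": [{"slide": [0,0,0],"angular": [0,0,0.62]},{"slide": [0,0,0],"angular": [0,0,0.62]},{"slide": [0,0,0],"angular": [0,0,0.62]},{"slide": [0,0,0],"angular": [0,0,0.62]},{"slide": [0,0,0],"angular": [0,0,0.62]}]}}

```text
t: 0.93
tool_pos: [0.4533, 0.004, 0.1326]
tool_rot: [0.811, -0.585, -0.014, 0.006]
ft_force: [-0.2, -0.8, -0.2]
grip_width: 0.721
```

```bash
cat >> h.py <<'E'
from scipy.spatial.transform import Rotation as Ro
def to(x,y,z,yaw):
    s=sense();R=Ro.from_quat(s['tool_rot']);G=Ro.from_euler('z',yaw)*Ro.from_euler('x',np.pi)
    print('t',s['t'],'tcp',s['tool_pos'],'F',s['ft_force'],'w',round(s['grip_width'],3),'j',s['joint_positions'])
    print('slide cm',R.inv().apply(np.array([x,y,z])-s['tool_pos'])*100,'ang',(R.inv()*G).as_rotvec())
E
python3 - <<'E'
from h import *
to(.4715,0,.13,-1.305)
c=get_calibration('wrist');f=grab_frame('wrist');cv2.imwrite('pics/w1.png',cv2.resize(f[...,::-1],(768,576)))
print(np.array(c['pose']),c['vfov'],c['cx'],c['cy'])
np.save('w1.npy',f)
E
```

```text
t 0.9333 tcp [0.4533 0.004  0.1326] F [-0.2127 -0.8404 -0.1778] w 0.721 j [-0.2381  0.4177  1.8973 -0.0008  0.8566  1.013 ]
slide cm [ 0.9579 -1.6119  0.2035] ang [0.0261 0.0146 0.0545]
[[ 0.3142 -0.9141 -0.2563  0.5201]
 [-0.9493 -0.3064 -0.0707  0.0239]
 [-0.0139  0.2655 -0.964   0.3165]
 [ 0.      0.      0.      1.    ]] 71.16144827800062 258.3445886346839 189.73915981383934
```

View pics/w1.png

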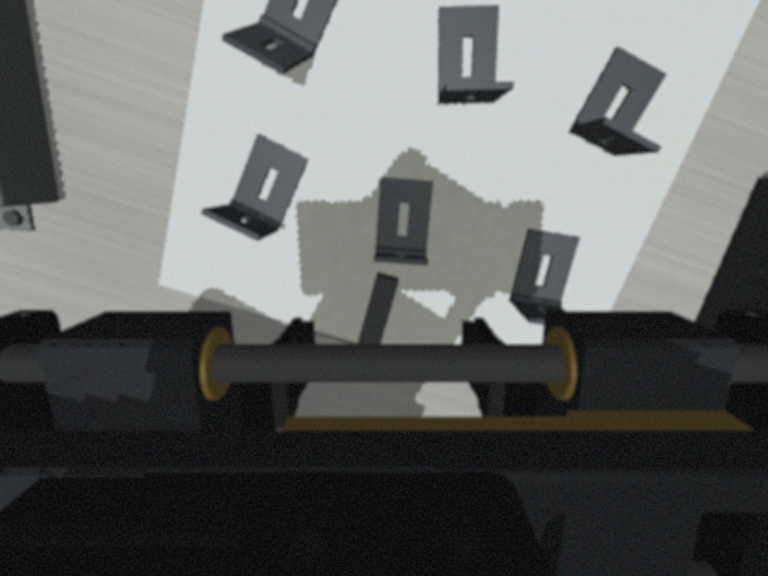

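The wrist view shows the short bracket at (403,220), nearly square to the jaws, with its foot end at (378,178)-(433,181). The TCP is about 18 mm too close to the base.

```bash
python3 - <<'E'
from h import *
c=get_calibration('wrist')
k=2/3
p=[ray(c,u*k,v*k,z) for u,v,z in ((378,178,.007),(433,181,.007),(427,264,.029),(376,261,.029),(403,218,.007))]
for q in p:print(q)
y=p[0]-p[1];print('yaw',np.arctan2(-y[0],y[1]),'end mid',(p[0]+p[1])/2, np.linalg.norm(y))
yaw=np.arctan2(-y[0],y[1]);o=(p[0]+p[1])[:2]/2-.03*np.array([np.cos(yaw),np.sin(yaw)]);g=o-.022*np.array([np.cos(yaw),np.sin(yaw)]);print(o,g)
to(g[0],g[1],.10,yaw-np.pi/2)
E
```

```text
[0.5143 0.0333 0.007 ]
[ 0.5249 -0.0063  0.007 ]
[ 0.4681 -0.0199  0.029 ]
[0.4585 0.0162 0.029 ]
[0.4921 0.0062 0.007 ]
yaw 0.26294137279087876 end mid [0.5196 0.0135 0.007 ] 0.04096784114924712
[0.4907 0.0057] [ 0.4694 -0.    ]
t 0.9833 tcp [0.4537 0.0038 0.1326] F [ 0.6022  0.2374 -1.0167] w 0.722 j [-0.2383  0.4179  1.8966 -0.0007  0.8566  1.0168]
slide cm [ 0.9028 -1.4575  3.212 ] ang [0.0257 0.0144 0.0531]
```

{"fn": "apply_moves", "kwargs": {"steps": [{"slide": [0.9,-1.5,4.0],"angular": [0.026,0.014,0.053]},{"slide": [0.9,-1.5,4.0],"angular": [0.026,0.014,0.053]},{"slide": [0.9,-1.5,4.0],"angular": [0.026,0.014,0.053]},{"slide": [0.9,-1.5,4.0],"angular": [0.026,0.014,0.053]}]}}

```text
t: 1.32
tool_pos: [0.4688, 0.0004, 0.0923]
tool_rot: [0.794, -0.607, -0.001, 0.0]
ft_force: [-0.2, 0.2, -1.0]
grip_width: 0.721
```

```bash
python3 -c "
from h import *
to(.4694,0,.006,-1.307)"
```

```text
t 1.3167 tcp [0.4688 0.0004 0.0923] F [-0.1993  0.1639 -1.0003] w 0.721 j [-0.2385  0.4981  1.9162  0.0007  0.7295  1.0664]
slide cm [ 0.0702 -0.0659  8.6347] ang [0.0017 0.0014 0.0016]
```

{"fn": "apply_moves", "kwargs": {"steps": [{"slide": [0.05,-0.05,2.5],"angular": [0,0,0]},{"slide": [0.05,-0.05,5.0],"angular": [0,0,0]},{"slide": [0.05,-0.05,7.0],"angular": [0,0,0]},{"slide": [0.05,-0.05,8.2],"angular": [0,0,0]},{"slide": [0.05,-0.05,8.5],"angular": [0,0,0]}]}}

```text
t: 1.73
tool_pos: [0.4687, 0.0003, 0.0075]
tool_rot: [0.795, -0.607, -0.002, 0.0]
ft_force: [-0.0, 0.1, -0.6]
grip_width: 0.715
```

{"fn": "apply_moves", "kwargs": {"steps": [{"slide": [0,0,0],"angular": [0,0,0]},{"slide": [0,0,0],"angular": [0,0,0]},{"slide": [0,0,0],"angular": [0,0,0]},{"slide": [0,0,0],"angular": [0,0,0]},{"slide": [0,0,0],"angular": [0,0,0]}], "claw": 30}}

```text
t: 2.15
tool_pos: [0.4694, 0.0002, 0.0084]
tool_rot: [0.795, -0.607, -0.001, 0.0]
ft_force: [-0.4, -0.4, -0.0]
grip_width: 0.43
```

{"fn": "apply_moves", "kwargs": {"steps": [{"slide": [0,0,0],"angular": [0,0,0]},{"slide": [0,0,0],"angular": [0,0,0]},{"slide": [0,0,-0.7],"angular": [0,0,0]},{"slide": [0,0,-2.0],"angular": [0,0,0]},{"slide": [0,0,-4.0],"angular": [0,0,0]}], "claw": 0}}

```text
t: 2.57
tool_pos: [0.4681, 0.0004, 0.0481]
tool_rot: [0.795, -0.607, -0.002, 0.001]
ft_force: [0.8, 0.4, -0.7]
grip_width: 0.052
```

```bash
python3 -c "
from h import *
to(.445,-.345,.13,-1.307)
f=grab_frame('wrist');s=grab_frame('side')[100:340,140:460]
cv2.imwrite('pics/g1.png',np.vstack([cv2.resize(f[100:300][...,::-1],(640,250)),cv2.resize(s[:,:][20:160][...,::-1],(640,280))]))"
```

```text
t 2.5667 tcp [0.4681 0.0004 0.0481] F [ 0.8454  0.4362 -0.658 ] w 0.052 j [-0.2389  0.5855  1.9446  0.0007  0.6165  1.0642]
slide cm [32.6785 11.3824 -8.2356] ang [0.0041 0.0028 0.0034]
```

View pics/g1.png

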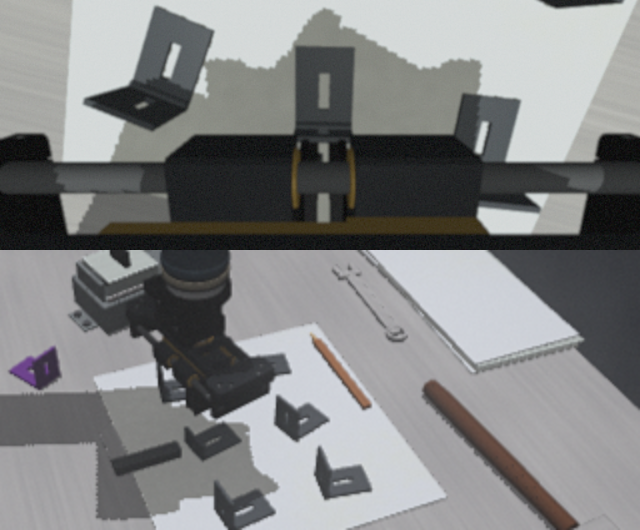

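The grasp missed: the jaws are shut at 0.05 and the short bracket is still standing at stacked-image (323,90). Re-measuring it from here.

```bash
python3 -c "
from h import *
c=get_calibration('wrist')
for u,v,z in ((295,47,.007),(354,47,.007),(296,125,.029),(352,125,.029),(352,135,.029),(324,90,.007)): print(ray(c,u/1.25,v/1.25+100,z))
s=sense();print(s['tool_pos'],s['grip_width'])
for dz in (0,.019,.05): print(proj(c,s['tool_pos']+np.array([0,0,dz])))
print(np.array(c['pose']))
f=grab_frame('wrist')
cv2.imwrite('pics/g2.png',cv2.resize(f[120:320,130:390][...,::-1],None,fx=3,fy=3,interpolation=cv2.INTER_CUBIC))
"
```

```text
[0.5176 0.0323 0.007 ]
[ 0.5281 -0.006   0.007 ]
[0.4715 0.0182 0.029 ]
[ 0.4809 -0.0166  0.029 ]
[ 0.4745 -0.0185  0.029 ]
[0.4945 0.0057 0.007 ]
[ 0.4712 -0.0002  0.0507] 0.020439550345288392
[258.9185 214.8876]
[259.0585 224.323 ]
[259.3621 244.7948]
[[ 0.2638 -0.9372 -0.2281  0.5329]
 [-0.9646 -0.2557 -0.0652  0.0176]
 [ 0.0028  0.2372 -0.9715  0.2366]
 [ 0.      0.      0.      1.    ]]
```

View pics/g2.png

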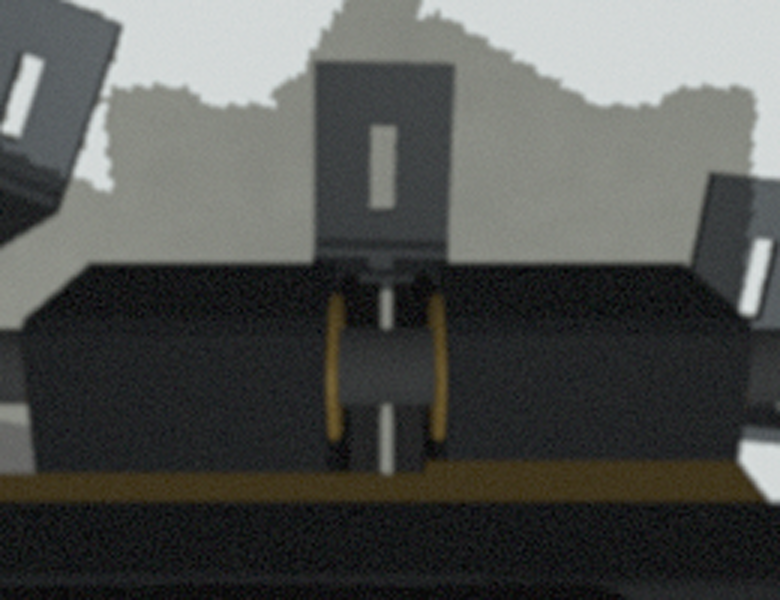

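{"fn": "apply_moves", "kwargs": {"steps": [{"slide": [0,0.44,0],"angular": [0,0,0]},{"slide": [0,0.44,0],"angular": [0,0,0]},{"slide": [0,0.44,0],"angular": [0,0,0]},{"slide": [0,0.44,0],"angular": [0,0,0]},{"slide": [0,0.44,0],"angular": [0,0,0]}], "claw": 75}}

```text
t: 3.13
tool_pos: [0.466, -0.0013, 0.0493]
tool_rot: [0.795, -0.607, 0.0, -0.0]
ft_force: [1.4, -0.3, -0.5]
grip_width: 0.309
```

{"fn": "apply_moves", "kwargs": {"steps": [{"slide": [0,0,0],"angular": [0,0,0]},{"slide": [0,0,0],"angular": [0,0,0]},{"slide": [0,0,0],"angular": [0,0,0]},{"slide": [0,0,0],"angular": [0,0,0]},{"slide": [0,0,0],"angular": [0,0,0]}]}}

```text
t: 3.55
tool_pos: [0.466, -0.0012, 0.0493]
tool_rot: [0.795, -0.607, 0.0, -0.0]
ft_force: [0.1, 0.9, 0.3]
grip_width: 0.681
```

```bash
python3 -c "
from h import *
to(.467,-.0015,.0052,-1.307)"
```

```text
t 3.55 tcp [ 0.466  -0.0012  0.0493] F [0.0514 0.899  0.2525] w 0.681 j [-0.2435  0.5802  1.954   0.0008  0.6063  1.0594]
slide cm [ 0.0512 -0.0827  4.4065] ang [-0.0012 -0.0002  0.0035]
```

{"fn": "apply_moves", "kwargs": {"steps": [{"slide": [0,0,1.5],"angular": [0,0,0]},{"slide": [0,0,3.0],"angular": [0,0,0]},{"slide": [0,0,4.0],"angular": [0,0,0]},{"slide": [0,0,4.4],"angular": [0,0,0]},{"slide": [0,0,4.4],"angular": [0,0,0]}]}}

```text
t: 3.97
tool_pos: [0.4655, -0.0011, 0.0045]
tool_rot: [0.795, -0.607, -0.0, -0.0]
ft_force: [-0.3, 0.5, 0.4]
grip_width: 0.749
```

{"fn": "apply_moves", "kwargs": {"steps": [{"slide": [0,0,0.1],"angular": [0,0,0]},{"slide": [0,0,0.1],"angular": [0,0,0]},{"slide": [0,0,0.1],"angular": [0,0,0]},{"slide": [0,0,0.1],"angular": [0,0,0]},{"slide": [0,0,0.1],"angular": [0,0,0]}], "claw": 20}}

```text
t: 4.38
tool_pos: [0.4657, -0.0011, 0.0039]
tool_rot: [0.795, -0.607, -0.0, -0.0]
ft_force: [-0.6, 0.6, -0.2]
grip_width: 0.461
```

{"fn": "apply_moves", "kwargs": {"steps": [{"slide": [0,0,0],"angular": [0,0,0]},{"slide": [0,0,0],"angular": [0,0,0]},{"slide": [0,0,0],"angular": [0,0,0]}]}}

```text
t: 4.63
tool_pos: [0.4667, -0.0013, 0.0052]
tool_rot: [0.795, -0.607, 0.001, -0.001]
ft_force: [-0.3, -0.0, 10.8]
grip_width: 0.246
```

```bash
python3 -c "
from h import *
s=sense();print(s['tool_pos'],s['ft_force'],s['grip_width'])
a=grab_frame('wrist');b=grab_frame('side');np.save('w3.npy',a);np.save('s3.npy',b)
A=cv2.resize(a[100:300,130:390][...,::-1],(390,300));B=cv2.resize(b[150:270,200:356][...,::-1],(390,300),interpolation=cv2.INTER_CUBIC)
C=grab_frame('scene')[120:280,180:388];np.save('c3.npy',C);C=cv2.resize(C[...,::-1],(390,300),interpolation=cv2.INTER_CUBIC)
cv2.imwrite('pics/m3.png',np.vstack([np.hstack([A,B]),np.hstack([C,C*0])]))
print(sense()['grip_width'],sense()['ft_force'])"
```

```text
[ 0.4667 -0.0013  0.0052] [-0.3215 -0.0022 10.7644] 0.24576475654558574
0.21336751849581523 [-0.5302  0.465   9.5522]
```

View pics/m3.png

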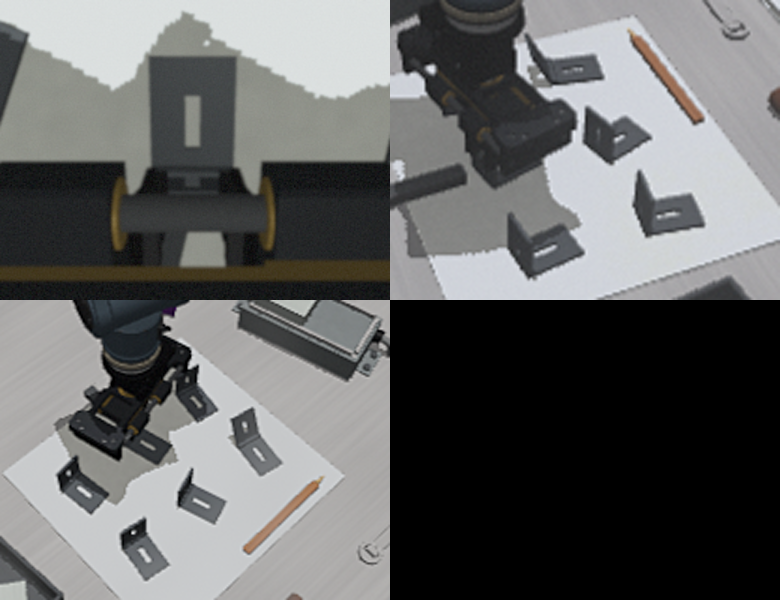

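```bash
python3 -c "
from h import *
c=get_calibration('wrist');s=sense();t=s['tool_pos'];print(np.array(c['pose']))
for u,v,z in ((148,57,.007),(236,57,.007),(191,122,.007),(150,166,.007),(234,166,.007),(150,166,.029),(234,166,.029),(212,187,.029)): print((u,v),ray(c,u/1.5+130,v/1.5+100,z))
m=lambda p:(proj(c,p)-[130,100])*1.5
R=Ro.from_quat(s['tool_rot'])
for dx in(-.011,.011):
  for dy in(-.0095,.0095): print('tip',m(t+R.apply([dx,dy,0])),m(t+R.apply([dx,dy,-.025])))
a=np.load('w3.npy')
cv2.imwrite('pics/g4.png',cv2.convertScaleAbs(cv2.resize(a[180:280,190:330][...,::-1],None,fx=5,fy=5,interpolation=cv2.INTER_CUBIC),alpha=2.2))"
```

```text
[[ 0.2637 -0.937  -0.229   0.5287]
 [-0.9646 -0.2556 -0.0649  0.0165]
 [ 0.0023  0.238  -0.9713  0.191 ]
 [ 0.      0.      0.      1.    ]]
(148, 57) [0.5146 0.0329 0.007 ]
(236, 57) [ 0.5251 -0.0052  0.007 ]
(191, 122) [0.4909 0.0065 0.007 ]
(150, 166) [0.465  0.0198 0.007 ]
(234, 166) [ 0.4755 -0.0191  0.007 ]
(150, 166) [0.4726 0.0194 0.029 ]
(234, 166) [ 0.4819 -0.0149  0.029 ]
(212, 187) [ 0.4704 -0.0085  0.029 ]
tip [170.4449 153.619 ] [167.3659 170.645 ]
tip [170.9672 190.6506] [168.0421 212.3973]
tip [216.1961 153.5854] [219.6743 170.6036]
tip [215.6631 190.6124] [218.9755 212.3502]
```

View pics/g4.png

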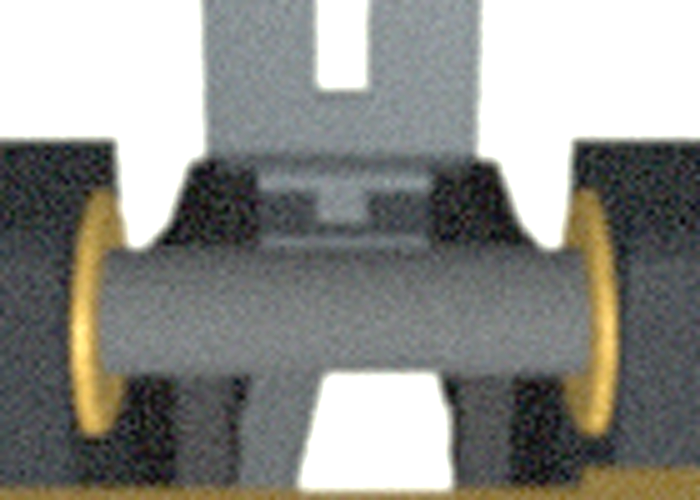

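```bash
python3 -c "
from h import *
c=get_calibration('side')
for dz in (0,.01,.02):
  for dx in (-.0435,-.0585,.0435,.0585): print(dz,dx,proj(c,np.array([.6243+dx,0,.1972+dz]))/.64)
print(sense()['joint_efforts'],sense()['grip_width'])
f=np.load('side0.npy')[95:145,255:345]
b=np.load('s3.npy')[150:230,200:290]
cv2.imwrite('pics/s5.png',np.vstack([cv2.resize(f[...,::-1],(540,300),interpolation=cv2.INTER_CUBIC),cv2.convertScaleAbs(cv2.resize(b[30:80][...,::-1],(540,300),interpolation=cv2.INTER_CUBIC),alpha=1.8)]))"
```

```text
0 -0.0435 [444.2582 232.7033]
0 -0.0585 [434.7075 234.8213]
0 0.0435 [498.1354 220.7553]
0 0.0585 [507.1712 218.7514]
0.01 -0.0435 [444.6767 227.1153]
0.01 -0.0585 [435.0574 229.2256]
0.01 0.0435 [498.9297 215.2132]
0.01 0.0585 [508.0267 213.2174]
0.02 -0.0435 [445.1013 221.4447]
0.02 -0.0585 [435.4124 223.5468]
0.02 0.0435 [499.7355 209.5911]
0.02 0.0585 [508.8945 207.604 ]
[ -0.1674 -33.0482  -4.3449  -0.0161  -0.2345  -0.0052] 0.21336751849581523
```

View pics/s5.png

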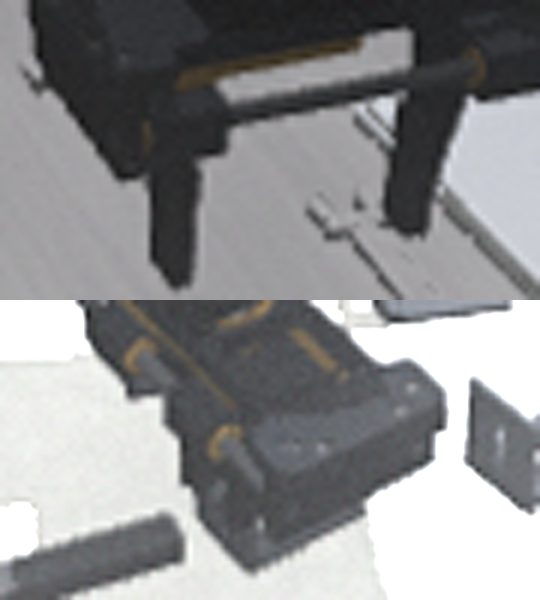

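The two views agree: the real fingertips end about 18-20 mm above the reported TCP. In the side view the tips sit at rows 224 and 210, against the predicted 233 and 220, and the wrist view shows the same gap. So the jaws only skimmed the top of the upright. I'll lift, reopen, and go about 17 mm deeper with the force watched.

{"fn": "apply_moves", "kwargs": {"steps": [{"slide": [0,0,-3],"angular": [0,0,0]},{"slide": [0,0,-4],"angular": [0,0,0]},{"slide": [0,0,-4],"angular": [0,0,0]},{"slide": [0,0,-4],"angular": [0,0,0]},{"slide": [0,0,-4],"angular": [0,0,0]}], "claw": 75}}

```text
t: 5.2
tool_pos: [0.4662, -0.0012, 0.0448]
tool_rot: [0.795, -0.607, 0.001, -0.001]
ft_force: [-0.2, -0.4, 0.1]
grip_width: 0.505
```

{"fn": "apply_moves", "kwargs": {"steps": [{"slide": [0,0,0],"angular": [0,0,0]},{"slide": [0,0,0],"angular": [0,0,0]},{"slide": [0,0,0],"angular": [0,0,0]},{"slide": [0,0,0],"angular": [0,0,0]}]}}

```text
t: 5.53
tool_pos: [0.4659, -0.0012, 0.0444]
tool_rot: [0.795, -0.607, 0.0, -0.0]
ft_force: [0.2, -0.3, 0.2]
grip_width: 0.731
```

```bash
python3 -c "
from h import *
c=get_calibration('wrist')
f=grab_frame('wrist');np.save('w6.npy',f)
to(.468,-.0005,-.010,-1.307)"
```

```text
t 5.5833 tcp [ 0.466  -0.0012  0.0444] F [-0.4171  0.6118  0.0179] w 0.738 j [-0.2435  0.59    1.9569  0.0009  0.5934  1.0594]
slide cm [-0.0139 -0.2079  5.4452] ang [-0.0014 -0.0002  0.0033]
```

{"fn": "apply_moves", "kwargs": {"steps": [{"slide": [0,-0.2,2.0],"angular": [0,0,0]},{"slide": [0,-0.2,3.5],"angular": [0,0,0]},{"slide": [0,-0.2,4.0],"angular": [0,0,0]},{"slide": [0,-0.2,4.3],"angular": [0,0,0]}]}}

```text
t: 5.92
tool_pos: [0.4672, -0.0005, 0.0006]
tool_rot: [0.795, -0.607, -0.0, -0.0]
ft_force: [0.7, -0.4, -0.3]
grip_width: 0.748
```

{"fn": "apply_moves", "kwargs": {"steps": [{"slide": [0,0,0.4],"angular": [0,0,0]},{"slide": [0,0,0.8],"angular": [0,0,0]},{"slide": [0,0,1.1],"angular": [0,0,0]},{"slide": [0,0,1.1],"angular": [0,0,0]}]}}

```text
t: 6.25
tool_pos: [0.4672, -0.0005, -0.0106]
tool_rot: [0.795, -0.607, -0.001, -0.0]
ft_force: [0.2, 0.3, 0.3]
grip_width: 0.753
```

{"fn": "apply_moves", "kwargs": {"steps": [{"slide": [0,0,0],"angular": [0,0,0]},{"slide": [0,0,0],"angular": [0,0,0]},{"slide": [0,0,0],"angular": [0,0,0]},{"slide": [0,0,0],"angular": [0,0,0]},{"slide": [0,0,0],"angular": [0,0,0]}], "claw": 20}}

```text
t: 6.67
tool_pos: [0.4673, -0.0005, -0.0104]
tool_rot: [0.795, -0.607, -0.0, -0.0]
ft_force: [-0.3, -0.7, 0.5]
grip_width: 0.458
```

{"fn": "apply_moves", "kwargs": {"steps": [{"slide": [0,0,0],"angular": [0,0,0]},{"slide": [0,0,0],"angular": [0,0,0]},{"slide": [0,0,0],"angular": [0,0,0]}]}}

```text
t: 6.92
tool_pos: [0.4673, -0.0005, -0.0104]
tool_rot: [0.795, -0.607, -0.0, -0.0]
ft_force: [0.8, 0.1, -0.1]
grip_width: 0.444
```

The reported z reached -0.010 with no contact, which confirms the offset, and the jaws stopped at the 40 mm width. Lifting.

{"fn": "apply_moves", "kwargs": {"steps": [{"slide": [0,0,-1],"angular": [0,0,0]},{"slide": [0,0,-3],"angular": [0,0,0]},{"slide": [0,0,-6],"angular": [0,0,0]},{"slide": [0,0,-9],"angular": [0,0,0]},{"slide": [0,0,-11],"angular": [0,0,0]}]}}

```text
t: 7.33
tool_pos: [0.4677, -0.0006, 0.1023]
tool_rot: [0.795, -0.607, 0.001, -0.001]
ft_force: [2.2, 0.8, -2.0]
grip_width: 0.448
```

```bash
python3 -c "
from h import *
to(.435,-.335,.10,-1.46)"
```

```text
t 7.3333 tcp [ 0.4677 -0.0006  0.1023] F [ 2.1629  0.7752 -1.953 ] w 0.448 j [-0.2413  0.4773  1.9137  0.0008  0.749   1.0617]
slide cm [31.3867 11.9886  0.2156] ang [-0.0016 -0.0002  0.1564]
```

{"fn": "apply_moves", "kwargs": {"steps": [{"slide": [3,1.2,0],"angular": [0,0,0]},{"slide": [6.5,2.4,0],"angular": [0,0,0]},{"slide": [10,3.8,0],"angular": [0,0,0.05]},{"slide": [13.5,5.1,0],"angular": [0,0,0.1]},{"slide": [17,6.5,0],"angular": [0,0,0.15]}]}}

```text
t: 7.75
tool_pos: [0.4495, -0.1831, 0.103]
tool_rot: [0.747, -0.665, 0.001, -0.001]
ft_force: [0.6, -0.5, -1.4]
grip_width: 0.449
```

```bash
python3 -c "
from h import *
to(.435,-.335,.10,-1.46)"
```

```text
t 7.75 tcp [ 0.4495 -0.1831  0.103 ] F [ 0.5604 -0.5025 -1.4132] w 0.449 j [-0.6184  0.493   1.871   0.0016  0.7757  0.8359]
slide cm [14.9206  3.1866  0.3032] ang [-0.0021 -0.0004  0.0045]
```

{"fn": "apply_moves", "kwargs": {"steps": [{"slide": [4,0.8,0],"angular": [0,0,0]},{"slide": [8,1.6,0],"angular": [0,0,0]},{"slide": [11.5,2.4,0],"angular": [0,0,0]},{"slide": [14,3.0,0],"angular": [0,0,0]},{"slide": [15,3.2,0],"angular": [0,0,0]}]}}

```text
t: 8.17
tool_pos: [0.4348, -0.3405, 0.1039]
tool_rot: [0.745, -0.667, 0.003, -0.0]
ft_force: [1.2, 0.5, 0.3]
grip_width: 0.45
```

{"fn": "apply_moves", "kwargs": {"steps": [{"slide": [0,0,2],"angular": [0,0,0]},{"slide": [0,0,4.5],"angular": [0,0,0]},{"slide": [0,0,7],"angular": [0,0,0]},{"slide": [0,0,8.0],"angular": [0,0,0]},{"slide": [0,0,8.0],"angular": [0,0,0]}]}}

```text
t: 8.58
tool_pos: [0.4335, -0.3381, 0.0219]
tool_rot: [0.746, -0.666, -0.001, -0.001]
ft_force: [0.2, 0.1, -1.1]
grip_width: 0.446
```

{"fn": "apply_moves", "kwargs": {"steps": [{"slide": [0,0,0],"angular": [0,0,0]},{"slide": [0,0,0],"angular": [0,0,0]},{"slide": [0,0,0],"angular": [0,0,0]},{"slide": [0,0,0],"angular": [0,0,0]}], "claw": 72}}

```text
t: 8.92
tool_pos: [0.4343, -0.3388, 0.0233]
tool_rot: [0.746, -0.666, 0.001, -0.0]
ft_force: [-0.2, -0.6, 0.3]
grip_width: 0.66
```

{"fn": "apply_moves", "kwargs": {"steps": [{"slide": [0,0,-3],"angular": [0,0,0]},{"slide": [0,0,-6],"angular": [0,0,0]},{"slide": [0,0,-9],"angular": [0,0,0]},{"slide": [0,0,-9],"angular": [0,0,0]}]}}

```text
t: 9.25
tool_pos: [0.4374, -0.3421, 0.1196]
tool_rot: [0.746, -0.666, 0.007, 0.0]
ft_force: [-0.6, -0.9, 0.3]
grip_width: 0.715
```

```bash
python3 -c "
from h import *
to(.58,.12,.10,-1.786)
S=grab_frame('side')[140:384,120:440];C=grab_frame('scene')[150:384,80:400]
W=grab_frame('wrist')
cv2.imwrite('pics/b7.png',np.hstack([cv2.resize(S[...,::-1],(400,305)),cv2.resize(C[...,::-1],(400,305))]))"
```

```text
t 9.25 tcp [ 0.4374 -0.3421  0.1196] F [-0.5823 -0.8807  0.2885] w 0.715 j [-0.8657  0.5352  1.6961  0.0014  0.8956  0.5914]
slide cm [-44.3324 -19.3548   1.6266] ang [-0.0109 -0.0099  0.328 ]
```

View pics/b7.png

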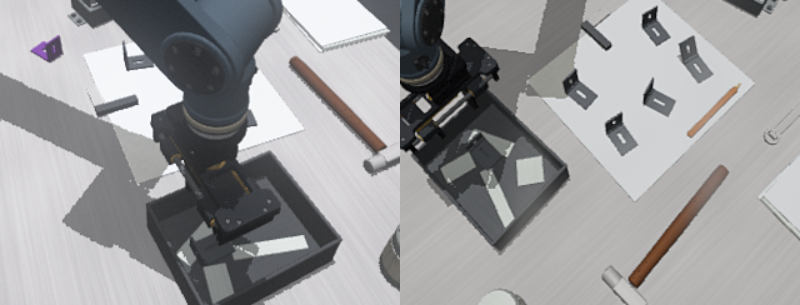

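The short bracket lies in the bin (scene part, (487,148)) and the others are undisturbed. Next, the splayed one.

{"fn": "apply_moves", "kwargs": {"steps": [{"slide": [-3.5,-1.5,0],"angular": [0,0,0.05]},{"slide": [-7,-3,0],"angular": [0,0,0.1]},{"slide": [-10.5,-4.6,0],"angular": [-0.005,-0.005,0.16]},{"slide": [-14,-6.1,0],"angular": [-0.01,-0.01,0.2]},{"slide": [-17.5,-7.6,0],"angular": [-0.01,-0.01,0.25]}]}}

```text
t: 9.82
tool_pos: [0.4895, -0.1544, 0.1125]
tool_rot: [-0.656, 0.755, 0.007, -0.0]
ft_force: [1.3, -0.6, -0.5]
grip_width: 0.72
```

```bash
python3 -c "
from h import *
to(.56,.125,.12,-1.786)"
```

```text
t 9.8167 tcp [ 0.4895 -0.1544  0.1125] F [ 1.3141 -0.6063 -0.4604] w 0.72 j [-0.526   0.5104  1.784   0.005   0.8608  1.182 ]
slide cm [-28.655   -3.0655  -0.5366] ang [0.0114 0.0082 0.0747]
```

{"fn": "apply_moves", "kwargs": {"steps": [{"slide": [-4,-0.4,-0.3],"angular": [0,0,0.02]},{"slide": [-8,-0.8,-0.5],"angular": [0.005,0.005,0.04]},{"slide": [-12,-1.2,-0.5],"angular": [0.01,0.01,0.07]},{"slide": [-16,-1.7,-0.5],"angular": [0.01,0.01,0.07]},{"slide": [-20,-2.1,-0.5],"angular": [0.01,0.01,0.07]}]}}

```text
t: 10.23
tool_pos: [0.5372, 0.0429, 0.1175]
tool_rot: [-0.629, 0.777, 0.001, -0.002]
ft_force: [0.8, -0.0, -0.8]
grip_width: 0.719
```

{"fn": "apply_moves", "kwargs": {"steps": [{"slide": [-3,-0.3,0],"angular": [0,0,0]},{"slide": [-6,-0.6,0],"angular": [0,0,0]},{"slide": [-8,-0.9,0],"angular": [0,0,0]},{"slide": [-8.4,-0.9,0],"angular": [0,0,0]},{"slide": [-8.4,-0.9,0],"angular": [0,0,0]}]}}

```text
t: 10.65
tool_pos: [0.5625, 0.1243, 0.1159]
tool_rot: [-0.63, 0.777, 0.002, -0.003]
ft_force: [0.5, -1.2, -0.2]
grip_width: 0.72
```

```bash
python3 -c "
from h import *
to(.5808,.1251,.05,-1.786)
c=get_calibration('wrist');f=grab_frame('wrist');np.save('w8.npy',f)
import pickle;pickle.dump(c,open('c8.p','wb'))
for p in((.5808,.1251,.007),(.6422,.111,.007)): print(proj(c,p))
cv2.imwrite('pics/w8.png',cv2.resize(f[:300][...,::-1],(768,450)))"
```

```text
t 10.65 tcp [0.5625 0.1243 0.1159] F [ 0.4662 -1.1502 -0.1531] w 0.72 j [ 0.0243  0.5721  1.6278 -0.0015  0.9495  1.8037]
slide cm [-0.4724 -1.8218  6.5747] ang [ 0.0072 -0.003   0.0075]
[254.0253 166.3977]
[254.8466 106.881 ]
```

View pics/w8.png

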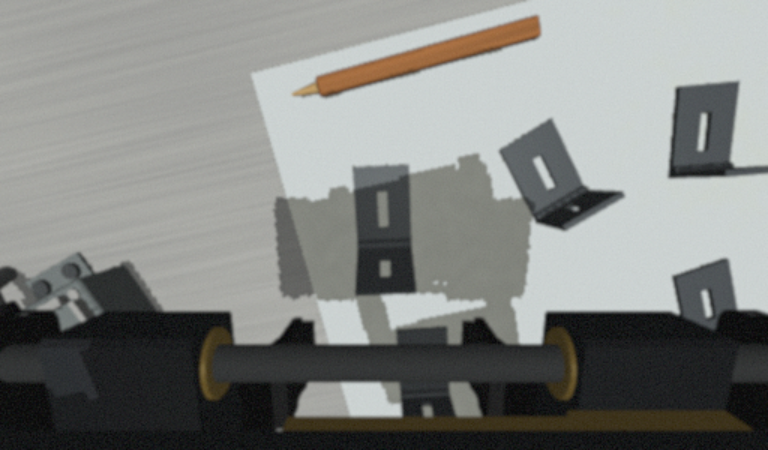

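The wrist view shows the splayed bracket: foot end at (353,167)-(409,165), fold at row 241, upright tip at row 293. It is where I predicted.

```bash
python3 -c "
from h import *
import pickle;c=pickle.load(open('c8.p','rb'))
P=lambda u,v,z:ray(c,u/1.5,v/1.5,z)
a,b=P(353,167,.007),P(409,165,.007);y=a-b;yaw=np.arctan2(-y[0],y[1]);d=np.array([np.cos(yaw),np.sin(yaw)])
print(a,b,np.linalg.norm(y),'yaw',yaw)
e=(a+b)[:2]/2;f=(P(357,240,.007)+P(413,242,.007))[:2]/2;t=(P(357,293,.049)+P(415,292,.049))[:2]/2
for q in(e,f,t):print(q,(q-e)@d+.03,np.cross(d,q-e))
o=e-.03*d;g=o-.033*d;print(o,g)
to(g[0],g[1],.045,yaw-np.pi/2)"
```

```text
[0.6421 0.132  0.007 ] [0.6353 0.0933 0.007 ] 0.039292931092720425 yaw -0.17366872392866503
[0.6387 0.1127] 0.03 0.0
[0.5864 0.1209] -0.02287764950723936 -0.0009287901964414244
[0.5593 0.1259] -0.05048282847445275 -0.0006464763454607086
[0.6091 0.1179] [0.5766 0.1236]
t 10.7 tcp [0.5622 0.1232 0.116 ] F [-0.5804  0.1603 -0.2134] w 0.719 j [ 0.0225  0.5714  1.6287 -0.0019  0.9496  1.8035]
slide cm [-0.3628 -1.4527  7.0914] ang [ 0.0076 -0.0033 -0.0354]<string>:8: DeprecationWarning: Arrays of 2-dimensional vectors are deprecated. Use arrays of 3-dimensional vectors instead. (deprecated in NumPy 2.0)
```

{"fn": "apply_moves", "kwargs": {"steps": [{"slide": [-0.4,-1.5,2],"angular": [0.007,-0.003,-0.02]},{"slide": [-0.4,-1.5,4],"angular": [0.007,-0.003,-0.02]},{"slide": [-0.4,-1.5,6],"angular": [0.007,-0.003,-0.02]},{"slide": [-0.4,-1.5,6.5],"angular": [0.007,-0.003,-0.02]},{"slide": [-0.4,-1.5,6.5],"angular": [0.007,-0.003,-0.02]}]}}

```text
t: 11.12
tool_pos: [0.5749, 0.1222, 0.0489]
tool_rot: [-0.636, 0.771, 0.002, -0.003]
ft_force: [-0.4, -0.5, 0.8]
grip_width: 0.718
```

```bash
python3 -c "
from h import *
to(.5775,.124,-.007,-1.76)"
```

```text
t 11.1167 tcp [0.5749 0.1222 0.0489] F [-0.4171 -0.4609  0.8217] w 0.718 j [ 0.0197  0.6839  1.6399 -0.0006  0.8241  1.782 ]
slide cm [-0.2357 -0.2547  5.5909] ang [ 0.0061 -0.0017 -0.0019]
```

{"fn": "apply_moves", "kwargs": {"steps": [{"slide": [-0.2,-0.3,1.5],"angular": [0.006,-0.002,0]},{"slide": [-0.2,-0.3,3],"angular": [0.006,-0.002,0]},{"slide": [-0.2,-0.3,4.5],"angular": [0.006,-0.002,0]},{"slide": [-0.2,-0.3,5.3],"angular": [0.006,-0.002,0]},{"slide": [-0.2,-0.3,5.6],"angular": [0.006,-0.002,0]}]}}

```text
t: 11.53
tool_pos: [0.5774, 0.1229, -0.0074]
tool_rot: [-0.636, 0.772, 0.0, -0.0]
ft_force: [0.5, -0.9, -0.0]
grip_width: 0.724
```

{"fn": "apply_moves", "kwargs": {"steps": [{"slide": [0,0,0],"angular": [0,0,0]},{"slide": [0,0,0],"angular": [0,0,0]},{"slide": [0,0,0],"angular": [0,0,0]},{"slide": [0,0,0],"angular": [0,0,0]},{"slide": [0,0,0],"angular": [0,0,0]}], "claw": 20}}

```text
t: 11.95
tool_pos: [0.578, 0.123, -0.0066]
tool_rot: [-0.636, 0.772, 0.0, 0.0]
ft_force: [-0.7, -1.0, 1.7]
grip_width: 0.449
```

{"fn": "apply_moves", "kwargs": {"steps": [{"slide": [0,0,0],"angular": [0,0,0]},{"slide": [0,0,0],"angular": [0,0,0]},{"slide": [0,0,0],"angular": [0,0,0]},{"slide": [0,0,0],"angular": [0,0,0]}]}}

```text
t: 12.28
tool_pos: [0.578, 0.123, -0.0065]
tool_rot: [-0.636, 0.772, -0.0, 0.0]
ft_force: [0.1, 0.1, 0.5]
grip_width: 0.452
```

Gripped (0.45). Lift.

{"fn": "apply_moves", "kwargs": {"steps": [{"slide": [0,0,-1],"angular": [0,0,0]},{"slide": [0,0,-3],"angular": [0,0,0]},{"slide": [0,0,-6],"angular": [0,0,0]},{"slide": [0,0,-9],"angular": [0,0,0]},{"slide": [0,0,-12],"angular": [0,0,0]}]}}

```text
t: 12.7
tool_pos: [0.5773, 0.123, 0.1148]
tool_rot: [-0.636, 0.772, 0.0, -0.0]
ft_force: [0.1, 0.3, -0.9]
grip_width: 0.449
```

```bash
python3 -c "
from h import *
to(.54,-.33,.12,-1.46)"
```

```text
t 12.7 tcp [0.5773 0.123  0.1148] F [ 0.1218  0.3026 -0.9032] w 0.449 j [0.0206 0.587  1.598  0.0003 0.9576 1.783 ]
slide cm [45.1794 -4.9737 -0.5201] ang [ 0.001   0.0002 -0.3026]
```

{"fn": "apply_moves", "kwargs": {"steps": [{"slide": [3.0,-0.4,-0.5],"angular": [0,0,-0.06]},{"slide": [6.5,-0.8,-0.5],"angular": [0,0,-0.12]},{"slide": [10,-1.2,-0.5],"angular": [0,0,-0.18]},{"slide": [13.5,-1.6,-0.5],"angular": [0,0,-0.24]},{"slide": [17,-2.0,-0.5],"angular": [0,0,-0.3]}]}}

```text
t: 13.12
tool_pos: [0.564, -0.049, 0.1206]
tool_rot: [0.746, -0.666, -0.0, 0.0]
ft_force: [0.9, -0.1, -0.8]
grip_width: 0.443
```

```bash
python3 -c "
from h import *
to(.53,-.335,.12,-1.46)"
```

```text
t 13.1167 tcp [ 0.564  -0.049   0.1206] F [ 0.9279 -0.0975 -0.8133] w 0.443 j [-0.2838  0.5514  1.6555 -0.0002  0.9354  1.1751]
slide cm [28.0456  6.5734  0.0654] ang [0.0007 0.0001 0.0012]
```

{"fn": "apply_moves", "kwargs": {"steps": [{"slide": [3.4,0.8,0],"angular": [0,0,0]},{"slide": [7,1.6,0],"angular": [0,0,0]},{"slide": [10.5,2.5,0],"angular": [0,0,0]},{"slide": [14,3.3,0],"angular": [0,0,0]},{"slide": [17,4.0,0],"angular": [0,0,0]}]}}

```text
t: 13.53
tool_pos: [0.5426, -0.2247, 0.1212]
tool_rot: [0.745, -0.667, 0.0, 0.0]
ft_force: [0.2, -0.3, -1.1]
grip_width: 0.453
```

{"fn": "apply_moves", "kwargs": {"steps": [{"slide": [3.5,0.8,0],"angular": [0,0,0]},{"slide": [7,1.6,0],"angular": [0,0,0]},{"slide": [9.5,2.2,0],"angular": [0,0,0]},{"slide": [10.5,2.5,0],"angular": [0,0,0]},{"slide": [10.5,2.5,0],"angular": [0,0,0]}]}}

```text
t: 13.95
tool_pos: [0.5288, -0.3346, 0.1216]
tool_rot: [0.744, -0.668, 0.001, 0.001]
ft_force: [-0.3, 0.9, -0.5]
grip_width: 0.449
```

```bash
python3 -c "
from h import *
to(.53,-.335,.022,-1.46)"
```

```text
t 13.95 tcp [ 0.5288 -0.3346  0.1216] F [-0.3004  0.8868 -0.4824] w 0.449 j [-0.7419  0.6184  1.5014 -0.0013  1.0206  0.7219]
slide cm [ 0.0376 -0.1147  9.9625] ang [-0.     -0.0017 -0.0031]
```

{"fn": "apply_moves", "kwargs": {"steps": [{"slide": [0,0,2.5],"angular": [0,0,0]},{"slide": [0,0,5],"angular": [0,0,0]},{"slide": [0,0,7.5],"angular": [0,0,0]},{"slide": [0,0,9.3],"angular": [0,0,0]},{"slide": [0,0,9.5],"angular": [0,0,0]}]}}

```text
t: 14.37
tool_pos: [0.5264, -0.33, 0.0231]
tool_rot: [0.745, -0.667, -0.004, 0.0]
ft_force: [0.4, 0.8, -1.4]
grip_width: 0.451
```

{"fn": "apply_moves", "kwargs": {"steps": [{"slide": [0,0,0],"angular": [0,0,0]},{"slide": [0,0,0],"angular": [0,0,0]},{"slide": [0,0,0],"angular": [0,0,0]},{"slide": [0,0,0],"angular": [0,0,0]}], "claw": 72}}

```text
t: 14.7
tool_pos: [0.5276, -0.3304, 0.0249]
tool_rot: [0.745, -0.667, -0.003, 0.0]
ft_force: [0.4, -0.2, 0.3]
grip_width: 0.661
```

{"fn": "apply_moves", "kwargs": {"steps": [{"slide": [0,0,-3],"angular": [0,0,0]},{"slide": [0,0,-6],"angular": [0,0,0]},{"slide": [0,0,-9],"angular": [0,0,0]},{"slide": [0,0,-12],"angular": [0,0,0]},{"slide": [0,0,-13.5],"angular": [0,0,0]}]}}

```text
t: 15.12
tool_pos: [0.5302, -0.3326, 0.1655]
tool_rot: [0.745, -0.667, 0.002, 0.0]
ft_force: [0.7, -0.3, 0.3]
grip_width: 0.718
```

{"fn": "apply_moves", "kwargs": {"steps": [{"slide": [-4,-2,0],"angular": [0,0,-0.1]},{"slide": [-8,-2,0],"angular": [0,0,-0.2]},{"slide": [-12,-2,0],"angular": [0,0,-0.3]},{"slide": [-16,-2,0],"angular": [0,0,-0.45]},{"slide": [-20,-2,0],"angular": [0,0,-0.6]}]}}

```text
t: 15.53
tool_pos: [0.5282, -0.1302, 0.1665]
tool_rot: [0.899, -0.438, 0.003, 0.001]
ft_force: [1.0, 1.1, 0.2]
grip_width: 0.719
```

```bash
cat > look.py <<'E'
from h import *
S=grab_frame('side');C=grab_frame('scene');np.save('S.npy',S);np.save('C.npy',C)
s=get_calibration('side')
# bin: dark pieces vs empty first frame; box cover: bright top face mask
print(np.mean(S),'bin patch')
E
python3 - <<'E'
from h import *
to(.48,.33,.15,0)
S=grab_frame('side');np.save('S.npy',S);C=grab_frame('scene');np.save('C.npy',C)
A=cv2.resize(S[90:180,160:280][...,::-1],(400,300),interpolation=cv2.INTER_CUBIC)
B=cv2.resize(S[240:384,220:412][...,::-1],(400,300),interpolation=cv2.INTER_CUBIC)
D=cv2.resize(C[100:180,310:417][...,::-1],(400,300),interpolation=cv2.INTER_CUBIC)
E=cv2.resize(C[150:270,200:360][...,::-1],(400,300))
cv2.imwrite('pics/m9.png',np.vstack([np.hstack([A,B]),np.hstack([D,E])]))
E
```

```text
t 15.5333 tcp [ 0.5282 -0.1302  0.1665] F [0.9932 1.1435 0.2115] w 0.719 j [-0.4464  0.4578  1.6748 -0.0014  1.0027  0.46  ]
slide cm [-39.1957 -24.6022   1.4492] ang [ 0.0012 -0.0066 -0.9057]
```

View pics/m9.png

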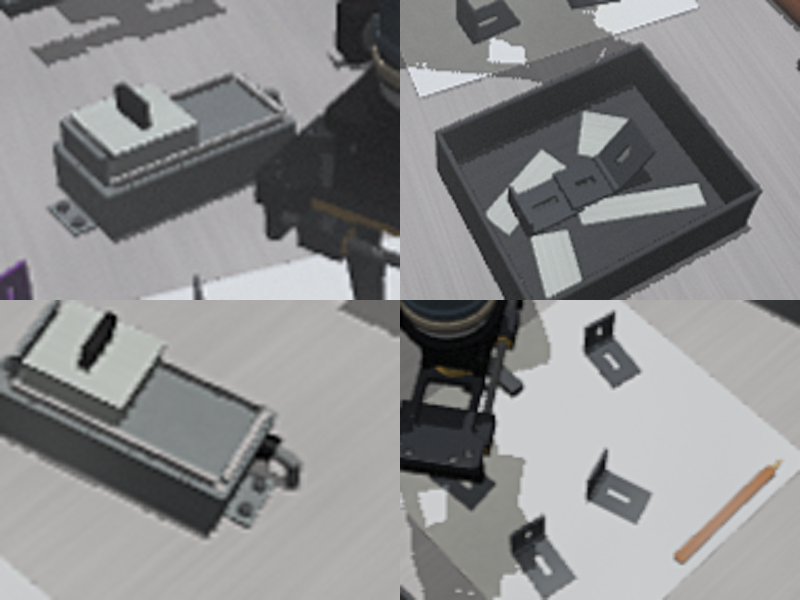

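Both bad brackets lie in the bin (top right: short at (545,205), splayed at (620,160)), and the good ones and the pencil are in place. In the top-left crop the cover is at home at (130,115), with its grip bar from (117,86) to (150,105). In the scene crop the bar's top runs from (84,347) to (113,315).

```bash
python3 - <<'E'
from h import *
s=get_calibration('side');c=get_calibration('scene')
A=lambda u,v,z:ray(s,160+u/3.3333,90+v/3.3333,z)
D=lambda u,v,z:ray(c,310+u/3.738,100+(v-300)/3.75,z)
for n,p in dict(gripfar=A(120,85,.104),gripnear=A(151,106,.104),covL=A(62,122,.08),covNL=A(108,150,.08),covNR=A(198,128,.08),covFar=A(133,82,.08),boxNL=A(110,188,.05),boxNR=A(295,122,.05),boxFL=A(57,143,.05),
 Dgripfar=D(113,316,.104),Dgripnear=D(90,350,.104),DcovNR=D(128,405,.08),DcovFR=D(165,348,.08),DboxNR=D(215,490,.05),DboxFR=D(274,410,.05)).items(): print(n,p)
# grip bar mask: dark inside cover window
for nm,cal,fr,(u0,u1,v0,v1) in (('side',s,'S.npy',(182,216,110,132)),('scene',c,'C.npy',(326,346,101,122))):
    g=np.load(fr)[v0:v1,u0:u1].max(2)<75
    n,l,st,ce=cv2.connectedComponentsWithStats(g.astype(np.uint8));i=1+np.argmax(st[1:,4]);print(nm,ce[i]+[u0,v0],st[i],'mid@.094',ray(cal,*(ce[i]+[u0,v0]),.094))
E
```

```text
gripfar [0.4573 0.3466 0.104 ]
gripnear [0.474  0.3057 0.104 ]
covL [0.4023 0.3433 0.08  ]
covNL [0.4297 0.2888 0.08  ]
covNR [0.5115 0.2946 0.08  ]
covFar [0.4773 0.3848 0.08  ]
boxNL [0.4254 0.2759 0.05  ]
boxNR [0.6092 0.3169 0.05  ]
boxFL [0.3975 0.3571 0.05  ]
Dgripfar [0.4588 0.3427 0.104 ]
Dgripnear [0.4703 0.3047 0.104 ]
DcovNR [0.5145 0.3052 0.08  ]
DcovFR [0.4956 0.3685 0.08  ]
DboxNR [0.6002 0.3166 0.05  ]
DboxFR [0.5806 0.4099 0.05  ]
side [199.2857 121.6883] [13  6 10 13 77] mid@.094 [0.4612 0.327  0.094 ]
scene [335.7101 110.5797] [ 5  3 10 15 69] mid@.094 [0.4615 0.3235 0.094 ]
```

{"fn": "apply_moves", "kwargs": {"steps": [{"slide": [-3.2,-1.8,0],"angular": [0,0,-0.12]},{"slide": [-6.4,-3.6,0],"angular": [0,0,-0.24]},{"slide": [-9.6,-5.4,0],"angular": [0,0,-0.36]},{"slide": [-12.8,-7.2,0],"angular": [0,0,-0.48]},{"slide": [-16,-9.2,0],"angular": [0,0,-0.6]}], "claw": 60}}

```text
t: 16.05
tool_pos: [0.4995, 0.058, 0.1673]
tool_rot: [0.989, -0.149, 0.002, -0.0]
ft_force: [1.3, -0.1, 0.6]
grip_width: 0.609
```

```bash
python3 -c "
from h import *
to(.463,.325,.15,.23)"
```

```text
t 16.05 tcp [0.4995 0.058  0.1673] F [ 1.27   -0.1028  0.5989] w 0.609 j [-0.107   0.4066  1.7707 -0.      0.961   0.1928]
slide cm [-11.3746 -24.433    1.7063] ang [ 0.0003 -0.0033 -0.5297]
```

{"fn": "apply_moves", "kwargs": {"steps": [{"slide": [-1.6,-3.4,0],"angular": [0,0,-0.12]},{"slide": [-3.2,-6.8,0],"angular": [0,0,-0.24]},{"slide": [-4.8,-10.2,0],"angular": [0,0,-0.36]},{"slide": [-6.4,-13.6,0],"angular": [0,0,-0.48]},{"slide": [-7.9,-17,0],"angular": [0,0,-0.53]}]}}

```text
t: 16.47
tool_pos: [0.4746, 0.2453, 0.1685]
tool_rot: [0.993, 0.117, 0.003, 0.0]
ft_force: [1.4, -0.7, -0.4]
grip_width: 0.6
```

```bash
python3 -c "
from h import *
to(.463,.325,.15,.23)"
```

```text
t 16.4667 tcp [0.4746 0.2453 0.1685] F [ 1.3687 -0.6762 -0.3934] w 0.6 j [ 0.2687  0.4431  1.6961 -0.0017  0.9966  0.0357]
slide cm [ 0.7085 -8.02    1.8404] ang [ 0.0012 -0.0058  0.004 ]
```

```bash
python3 - <<'E'
from h import *
c=get_calibration('wrist');f=grab_frame('wrist');np.save('w10.npy',f)
import pickle;pickle.dump(c,open('c10.p','wb'))
m=proj(c,(.463,.325,.104));print('pred grip px',m)
g=(f.max(2)<70).astype(np.uint8)
n,l,st,ce=cv2.connectedComponentsWithStats(g)
for i in range(1,n):
    if st[i,4]>150:
        r=cv2.minAreaRect(np.argwhere(l==i)[:,::-1].astype(np.float32));b=cv2.boxPoints(r)
        print(st[i],ce[i],'ctr@.104',ray(c,*ce[i],.104)[:2],'rect',r)
        if st[i,4]<8000: print(np.array([ray(c,*q,.104)[:2] for q in b]))
b=((f.min(2)>165)).astype(np.uint8)
n,l,st,ce=cv2.connectedComponentsWithStats(b)
for i in range(1,n):
    if st[i,4]>1500:
        r=cv2.minAreaRect(np.argwhere(l==i)[:,::-1].astype(np.float32));print('bright',st[i],[ray(c,*q,.08)[:2] for q in cv2.boxPoints(r)],r)
u,v=m.astype(int)
print(f[max(v-100,0):v+100:10,max(u-110,0):u+110:10].max(2))
E
```

```text
pred grip px [266.4058 106.2429]
[499  19  13  35 264] [506.9545  39.3409] ctr@.104 [0.6482 0.4248] rect ((505.0, 36.0), (34.0, 12.0), 90.0)
[[0.6348 0.4373]
 [0.6446 0.4397]
 [0.6564 0.4159]
 [0.6463 0.4135]]
[214  70   8  73 190] [217.6737 106.3211] ctr@.104 [0.4208 0.3149] rect ((217.7361602783203, 105.98229217529297), (72.32189178466797, 2.966668128967285), 85.71085357666016)
[[0.4115 0.3435]
 [0.4139 0.3442]
 [0.4307 0.2851]
 [0.4281 0.2842]]
[259  78  13  49 516] [265.     101.7171] ctr@.104 [0.4609 0.3284] rect ((264.9359436035156, 102.00164031982422), (48.189292907714844, 10.996386528015137), 88.53119659423828)
[[0.451  0.3462]
 [0.4602 0.3487]
 [0.4712 0.3094]
 [0.4615 0.3068]]
[    0   206   512   178 81780] [253.9597 301.2133] ctr@.104 [0.4977 0.1278] rect ((255.5, 294.5), (177.0, 511.0), 90.0)
bright [    0     0   512   229 64628] [array([0.2123, 0.1368]), array([0.2113, 0.3594]), array([0.6556, 0.4661]), array([0.7554, 0.2646])] ((255.49996948242188, 113.99998474121094), (510.99993896484375, 227.99996948242188), 0.0)
bright [ 216   55  178   96 7595] [array([0.4077, 0.3
[... 1516 characters left out ...]
5  52 225 226 226 223 143 148
  144 143 145 147]
 [184 181 185 180 185 183 148 228 227 228 225 225 224 222 221 223 145 142
  146 146 142 149]
 [186 185 186 184 182 183 149 216 205 206 204 216 211 205 197 163 164 150
  145 123 132 131]
 [187 185 183 178 180 180 180 178 181 163 130 104 110 104 115 187 186 188
  191 189 191 186]
 [192 141 103 102 104 111 104 105 111 110 108 109 112 111 113 115 112 113
  110 188 187 189]
 [129 107 104 106 108 104 108 105 108 110 106 108 112 112 109 108 115 114
  124 183 179 181]
 [109 113 105 107 112 104 106 108 106 106 107 111 108 113 112 111 110 113
  144 195 186 191]
 [112 108 108 107 106 108 107 106 107 107 107 117 111 111 116 110 108 114
  152 189 190 190]]
```

```bash
python3 -c "
from h import *
to(.461,.3278,.10,.26)"
```

```text
t 16.5167 tcp [0.4739 0.2518 0.1687] F [0.7084 3.125  0.4738] w 0.601 j [0.2777 0.4443 1.6929 0.0044 0.9963 0.0384]
slide cm [ 0.4771 -7.6647  6.9062] ang [-0.0039 -0.0081 -0.0231]
```

{"fn": "apply_moves", "kwargs": {"steps": [{"slide": [0.5,-3,0.5],"angular": [-0.004,-0.008,-0.02]},{"slide": [0.5,-6,2],"angular": [-0.004,-0.008,-0.02]},{"slide": [0.5,-7.7,4],"angular": [-0.004,-0.008,-0.02]},{"slide": [0.5,-7.7,6],"angular": [-0.004,-0.008,-0.02]},{"slide": [0.5,-7.7,6],"angular": [-0.004,-0.008,-0.02]}]}}

```text
t: 16.93
tool_pos: [0.4592, 0.3279, 0.1067]
tool_rot: [0.992, 0.129, -0.002, 0.001]
ft_force: [-0.3, -0.0, -1.0]
grip_width: 0.597
```

```bash
python3 -c "
from h import *
to(.461,.3278,.07,.26)"
```

```text
t 16.9333 tcp [0.4592 0.3279 0.1067] F [-0.3315 -0.0132 -1.0118] w 0.597 j [ 0.4223  0.5713  1.6673 -0.0004  0.9079  0.1646]
slide cm [0.1915 0.0496 3.673 ] ang [ 0.0011  0.0048 -0.0021]
```

{"fn": "apply_moves", "kwargs": {"steps": [{"slide": [0.2,0,1.5],"angular": [0,0.005,0]},{"slide": [0.2,0,2.7],"angular": [0,0.005,0]},{"slide": [0.2,0,3.3],"angular": [0,0.005,0]},{"slide": [0.2,0,3.6],"angular": [0,0.005,0]},{"slide": [0.2,0,3.6],"angular": [0,0.005,0]}]}}

```text
t: 17.35
tool_pos: [0.4616, 0.3278, 0.0712]
tool_rot: [0.992, 0.128, 0.0, 0.001]
ft_force: [-0.4, 0.8, -0.8]
grip_width: 0.601
```

{"fn": "apply_moves", "kwargs": {"steps": [{"slide": [0,0,0],"angular": [0,0,0]},{"slide": [0,0,0],"angular": [0,0,0]},{"slide": [0,0,0],"angular": [0,0,0]},{"slide": [0,0,0],"angular": [0,0,0]},{"slide": [0,0,0],"angular": [0,0,0]}], "claw": 0}}

```text
t: 17.77
tool_pos: [0.4618, 0.3279, 0.0716]
tool_rot: [0.992, 0.128, 0.001, 0.0]
ft_force: [0.1, -0.8, 0.6]
grip_width: 0.304
```

{"fn": "apply_moves", "kwargs": {"steps": [{"slide": [0,0,0],"angular": [0,0,0]},{"slide": [0,0,0],"angular": [0,0,0]},{"slide": [0,0,0],"angular": [0,0,0]}]}}

```text
t: 18.02
tool_pos: [0.4618, 0.3279, 0.0717]
tool_rot: [0.992, 0.128, 0.001, 0.0]
ft_force: [-1.0, 0.4, 1.2]
grip_width: 0.132
```

{"fn": "apply_moves", "kwargs": {"steps": [{"slide": [0.8,0,0],"angular": [0,0,0]},{"slide": [2,0,0],"angular": [0,0,0]},{"slide": [3.5,0,0],"angular": [0,0,0]},{"slide": [4.7,0,0],"angular": [0,0,0]},{"slide": [5,0,0],"angular": [0,0,0]}]}}

```text
t: 18.43
tool_pos: [0.5119, 0.3421, 0.0717]
tool_rot: [0.992, 0.128, 0.001, -0.001]
ft_force: [-1.7, 2.5, 1.7]
grip_width: 0.134
```

{"fn": "apply_moves", "kwargs": {"steps": [{"slide": [0.8,0,0],"angular": [0,0,0]},{"slide": [1.6,0,0],"angular": [0,0,0]},{"slide": [2,0,0],"angular": [0,0,0]},{"slide": [2.3,0,0],"angular": [0,0,0]}]}}

```text
t: 18.77
tool_pos: [0.5345, 0.3485, 0.0717]
tool_rot: [0.992, 0.128, 0.001, -0.001]
ft_force: [-3.3, 3.1, 2.3]
grip_width: 0.133
```

{"fn": "apply_moves", "kwargs": {"steps": [{"slide": [0.3,-0.1,0],"angular": [0,0,0]},{"slide": [0.5,-0.1,0],"angular": [0,0,0]},{"slide": [0.5,-0.1,0],"angular": [0,0,0]}]}}

```text
t: 19.02
tool_pos: [0.5378, 0.3494, 0.0717]
tool_rot: [0.992, 0.128, -0.0, 0.0]
ft_force: [-3.6, -3.2, 4.7]
grip_width: 0.133
```

{"fn": "apply_moves", "kwargs": {"steps": [{"slide": [0.3,0,0],"angular": [0,0,0]},{"slide": [0.5,0,0],"angular": [0,0,0]},{"slide": [0.5,0,0],"angular": [0,0,0]}]}}

```text
t: 19.27
tool_pos: [0.5376, 0.3493, 0.0717]
tool_rot: [0.992, 0.128, -0.006, 0.001]
ft_force: [-9.8, -2.2, 9.8]
grip_width: 0.129
```

The cover stopped at full travel: 79 mm moved, so it started about 6 mm ajar. The button should be at about (0.456, 0.326). Releasing.

{"fn": "apply_moves", "kwargs": {"steps": [{"slide": [-0.2,0,0],"angular": [0,0,0]},{"slide": [-0.2,0,0],"angular": [0,0,0]},{"slide": [-0.2,0,0],"angular": [0,0,0]},{"slide": [-0.2,0,0],"angular": [0,0,0]}], "claw": 50}}

```text
t: 19.6
tool_pos: [0.5366, 0.3488, 0.0716]
tool_rot: [0.992, 0.128, -0.005, 0.001]
ft_force: [-0.1, 0.3, -0.2]
grip_width: 0.349
```

{"fn": "apply_moves", "kwargs": {"steps": [{"slide": [0,0,-1.5],"angular": [0,0,0]},{"slide": [0,0,-4],"angular": [0,0,0]},{"slide": [0,0,-5],"angular": [0,0,0]},{"slide": [0,0,-5],"angular": [0,0,0]}]}}

```text
t: 19.93
tool_pos: [0.5398, 0.35, 0.1245]
tool_rot: [0.992, 0.128, -0.002, 0.0]
ft_force: [0.9, -1.0, 0.0]
grip_width: 0.494
```

{"fn": "apply_moves", "kwargs": {"steps": [{"slide": [-3,0,0],"angular": [0,0,0]},{"slide": [-6,0,0],"angular": [0,0,0]},{"slide": [-8,0,0],"angular": [0,0,0]},{"slide": [-8.4,0,0],"angular": [0,0,0]},{"slide": [-8.4,0,0],"angular": [0,0,0]}], "claw": 0}}

```text
t: 20.35
tool_pos: [0.4572, 0.3283, 0.1242]
tool_rot: [0.992, 0.128, -0.002, 0.001]
ft_force: [0.9, 1.3, 0.5]
grip_width: 0.209
```

```bash
python3 - <<'E'
from h import *
to(.4559,.3262,.06,.276)
C=grab_frame('side');c=get_calibration('side')
# where is the cover now? bright (>200) mask near box
b=(C.min(2)>195).astype(np.uint8);b[:, :170]=0;b[:,260:]=0;b[:80]=0;b[150:]=0
n,l,st,ce=cv2.connectedComponentsWithStats(b)
for i in range(1,n):
    if st[i,4]>60: print(st[i],ce[i],ray(c,*ce[i],.08))
E
```

```text
t 20.35 tcp [0.4572 0.3283 0.1242] F [0.9027 1.3362 0.5157] w 0.209 j [0.4241 0.544  1.6576 0.0004 0.9447 0.167 ]
slide cm [-0.1463  0.17    6.4188] ang [ 0.0004  0.0047 -0.0192]
```

{"fn": "apply_moves", "kwargs": {"steps": [{"slide": [-0.1,0.2,2],"angular": [0,0,0]},{"slide": [-0.1,0.2,4],"angular": [0,0,0]},{"slide": [-0.1,0.2,5.5],"angular": [0,0,0]},{"slide": [-0.1,0.2,6.2],"angular": [0,0,0]},{"slide": [-0.1,0.2,6.2],"angular": [0,0,0]}]}}

```text
t: 20.82
tool_pos: [0.4593, 0.3265, 0.0606]
tool_rot: [0.992, 0.128, -0.002, 0.0]
ft_force: [-0.7, 0.4, 0.1]
grip_width: 0.003
```

{"fn": "apply_moves", "kwargs": {"steps": [{"slide": [0,0,0.4],"angular": [0,0,0]},{"slide": [0,0,0.8],"angular": [0,0,0]},{"slide": [0,0,0.8],"angular": [0,0,0]}]}}

```text
t: 21.07
tool_pos: [0.4598, 0.3266, 0.0524]
tool_rot: [0.992, 0.127, -0.002, 0.0]
ft_force: [-0.3, -0.2, -0.7]
grip_width: 0.004
```

{"fn": "apply_moves", "kwargs": {"steps": [{"slide": [-0.3,0,0.2],"angular": [0,0,0]},{"slide": [-0.3,0,0.4],"angular": [0,0,0]},{"slide": [-0.3,0,0.4],"angular": [0,0,0]}]}}

```text
t: 21.32
tool_pos: [0.4565, 0.3258, 0.0485]
tool_rot: [0.992, 0.128, -0.002, 0.0]
ft_force: [-0.1, 0.1, -0.9]
grip_width: 0.006
```

{"fn": "apply_moves", "kwargs": {"steps": [{"slide": [0,0,0.3],"angular": [0,0,0]},{"slide": [0,0,0.3],"angular": [0,0,0]},{"slide": [0,0,0.3],"angular": [0,0,0]}]}}

```text
t: 21.57
tool_pos: [0.4569, 0.326, 0.0458]
tool_rot: [0.992, 0.128, -0.001, 0.0]
ft_force: [-0.0, -0.7, 3.1]
grip_width: 0.005
```

{"fn": "apply_moves", "kwargs": {"steps": [{"slide": [0,0,0.2],"angular": [0,0,0]},{"slide": [0,0,0.4],"angular": [0,0,0]},{"slide": [0,0,0.5],"angular": [0,0,0]},{"slide": [0,0,0.5],"angular": [0,0,0]}]}}

```text
t: 21.9
tool_pos: [0.4569, 0.326, 0.0418]
tool_rot: [0.992, 0.128, -0.001, 0.0]
ft_force: [-1.7, -0.9, 9.3]
grip_width: 0.003
```

9.3 N is above the 5 N needed, so the button has bottomed. I'll hold briefly, then rise and go back to the grip.

{"fn": "apply_moves", "kwargs": {"steps": [{"slide": [0,0,0.05],"angular": [0,0,0]},{"slide": [0,0,0.05],"angular": [0,0,0]},{"slide": [0,0,-2],"angular": [0,0,0]},{"slide": [0,0,-5],"angular": [0,0,0]},{"slide": [0,0,-8],"angular": [0,0,0]}]}}

```text
t: 22.32
tool_pos: [0.4561, 0.3256, 0.1214]
tool_rot: [0.992, 0.128, -0.003, 0.001]
ft_force: [1.3, 1.0, -0.5]
grip_width: 0.006
```

{"fn": "apply_moves", "kwargs": {"steps": [{"slide": [3,-0.1,0],"angular": [0,0,0]},{"slide": [6,-0.2,0],"angular": [0,0,0]},{"slide": [8,-0.2,0],"angular": [0,0,0]},{"slide": [8.4,-0.2,0],"angular": [0,0,0]},{"slide": [8.4,-0.2,0],"angular": [0,0,0]}], "claw": 55}}

```text
t: 22.73
tool_pos: [0.5376, 0.3487, 0.1201]
tool_rot: [0.992, 0.127, -0.003, 0.001]
ft_force: [-1.2, 0.4, -0.1]
grip_width: 0.301
```

```bash
python3 - <<'E'
from h import *
to(.5375,.3494,.069,.27)
c=get_calibration('scene');f=grab_frame('scene')
b=(f.min(2)>195).astype(np.uint8);b[:,:300]=0;b[:,420:]=0;b[:90]=0;b[180:]=0
n,l,st,ce=cv2.connectedComponentsWithStats(b)
for i in range(1,n):
    if st[i,4]>60: print(st[i],ce[i],ray(c,*ce[i],.08))
E
```

```text
t 22.7333 tcp [0.5376 0.3487 0.1201] F [-1.2131  0.3511 -0.1042] w 0.301 j [0.4012 0.6412 1.4557 0.0001 1.0508 0.146 ]
slide cm [ 0.0355 -0.0768  5.108 ] ang [ 0.0008  0.0061 -0.0148]
[300 161  22  19 146] [305.0411 171.7671] [0.5455 0.118  0.08  ]
```

Wait for the jaws to open, then descend and grip.

{"fn": "apply_moves", "kwargs": {"steps": [{"slide": [0,0,0],"angular": [0,0.005,-0.01]},{"slide": [0,0,0],"angular": [0,0.005,-0.01]},{"slide": [0,-0.1,0.5],"angular": [0,0.005,-0.01]},{"slide": [0,-0.1,2.5],"angular": [0,0.005,-0.01]},{"slide": [0,-0.1,4.2],"angular": [0,0.005,-0.01]}]}}

```text
t: 23.2
tool_pos: [0.5349, 0.3494, 0.0778]
tool_rot: [0.991, 0.133, -0.001, 0.001]
ft_force: [-0.6, 0.5, -0.2]
grip_width: 0.543
```

{"fn": "apply_moves", "kwargs": {"steps": [{"slide": [0,0,0.5],"angular": [0,0,0]},{"slide": [0,0,0.8],"angular": [0,0,0]},{"slide": [0,0,0.8],"angular": [0,0,0]}]}}

```text
t: 23.45
tool_pos: [0.5342, 0.3493, 0.0693]
tool_rot: [0.991, 0.133, -0.002, 0.001]
ft_force: [-0.5, -0.6, -0.5]
grip_width: 0.547
```

{"fn": "apply_moves", "kwargs": {"steps": [{"slide": [0,0,0],"angular": [0,0,0]},{"slide": [0,0,0],"angular": [0,0,0]},{"slide": [0,0,0],"angular": [0,0,0]},{"slide": [0,0,0],"angular": [0,0,0]},{"slide": [0,0,0],"angular": [0,0,0]}], "claw": 0}}

```text
t: 23.87
tool_pos: [0.5345, 0.3494, 0.0699]
tool_rot: [0.991, 0.133, -0.001, 0.001]
ft_force: [-0.1, -0.2, -0.2]
grip_width: 0.258
```

{"fn": "apply_moves", "kwargs": {"steps": [{"slide": [0,0,0],"angular": [0,0,0]},{"slide": [0,0,0],"angular": [0,0,0]},{"slide": [0,0,0],"angular": [0,0,0]}]}}

```text
t: 24.12
tool_pos: [0.5352, 0.3496, 0.0702]
tool_rot: [0.991, 0.133, -0.0, 0.0]
ft_force: [1.9, 0.0, 0.8]
grip_width: 0.135
```

{"fn": "apply_moves", "kwargs": {"steps": [{"slide": [-0.8,0,0],"angular": [0,0,0]},{"slide": [-2.2,0,0],"angular": [0,0,0]},{"slide": [-3.8,0,0],"angular": [0,0,0]},{"slide": [-5,0.1,0],"angular": [0,0,0]},{"slide": [-5.5,0.1,0],"angular": [0,0,0]}]}}

```text
t: 24.53
tool_pos: [0.4802, 0.334, 0.0702]
tool_rot: [0.991, 0.133, -0.001, 0.0]
ft_force: [2.2, 2.3, -3.8]
grip_width: 0.132
```

{"fn": "apply_moves", "kwargs": {"steps": [{"slide": [-0.8,0,0],"angular": [0,0,0]},{"slide": [-1.6,0,0],"angular": [0,0,0]},{"slide": [-2.1,0,0],"angular": [0,0,0]},{"slide": [-2.3,0,0],"angular": [0,0,0]}]}}

```text
t: 24.87
tool_pos: [0.457, 0.3275, 0.0702]
tool_rot: [0.991, 0.133, -0.002, 0.001]
ft_force: [2.2, 1.5, -2.5]
grip_width: 0.133
```

{"fn": "apply_moves", "kwargs": {"steps": [{"slide": [-0.3,0,0],"angular": [0,0,0]},{"slide": [-0.6,0,0],"angular": [0,0,0]},{"slide": [-0.6,0,0],"angular": [0,0,0]}]}}

```text
t: 25.12
tool_pos: [0.4557, 0.3272, 0.0703]
tool_rot: [0.991, 0.133, 0.003, -0.0]
ft_force: [7.7, 1.9, -9.2]
grip_width: 0.134
```

The grip has travelled 85.0 mm between the stops and the force is rising, so the cover is home. Releasing and retreating.

{"fn": "apply_moves", "kwargs": {"steps": [{"slide": [0,0,0],"angular": [0,0,0]},{"slide": [0,0,0],"angular": [0,0,0]},{"slide": [0,0,0],"angular": [0,0,0]},{"slide": [0,0,0],"angular": [0,0,0]},{"slide": [0,0,0],"angular": [0,0,0]}], "claw": 55}}

```text
t: 25.53
tool_pos: [0.4552, 0.327, 0.0703]
tool_rot: [0.991, 0.133, 0.003, -0.0]
ft_force: [-0.5, -0.3, -0.3]
grip_width: 0.432
```

{"fn": "apply_moves", "kwargs": {"steps": [{"slide": [0,0,-1],"angular": [0,0,0]},{"slide": [0,0,-3],"angular": [0,0,0]},{"slide": [0,0,-6],"angular": [0,0,0]},{"slide": [0,0,-9],"angular": [0,0,0]},{"slide": [0,0,-10],"angular": [0,0,0]}]}}

```text
t: 25.95
tool_pos: [0.4568, 0.3281, 0.1752]
tool_rot: [0.991, 0.133, 0.006, -0.002]
ft_force: [-0.3, 0.7, 0.0]
grip_width: 0.549
```

{"fn": "apply_moves", "kwargs": {"steps": [{"slide": [0,3,0],"angular": [0,0,0]},{"slide": [0,6,0],"angular": [0,0,0]},{"slide": [0,8,0],"angular": [0,0,0]},{"slide": [0,8,0],"angular": [0,0,0]},{"slide": [0,8,0],"angular": [0,0,0]}]}}

```text
t: 26.37
tool_pos: [0.4778, 0.2503, 0.1751]
tool_rot: [0.991, 0.132, 0.006, -0.002]
ft_force: [-0.1, 0.7, 0.3]
grip_width: 0.551
```

```bash
python3 - <<'E'
from h import *
to(.4559,.3262,.2,.276)
c=get_calibration('wrist');f=grab_frame('wrist')
g=(f.max(2)<70).astype(np.uint8);n,l,st,ce=cv2.connectedComponentsWithStats(g)
for i in range(1,n):
    if 150<st[i,4]<2000: print('dark',st[i],ray(c,*ce[i],.104),[ray(c,*q,.104)[:2] for q in cv2.boxPoints(cv2.minAreaRect(np.argwhere(l==i)[:,::-1].astype(np.float32)))])
s=get_calibration('side');S=grab_frame('side');S0=np.load('side0.npy')
# good brackets: dark-on-panel centroids vs start (side view)
for n_,p in dict(g1=(.486,.1106),g2=(.615,-.001),g3=(.4901,-.1124),g4=(.6195,-.1133)).items():
    u,v=proj(s,(*p,.02)).astype(int)
    r=[]
    for F in (S0,S):
        w=F[v-22:v+18,u-20:u+22].max(2)<85;y,x=np.nonzero(w);r.append((len(x),x.mean().round(1),y.mean().round(1)))
    print(n_,r)
E
```

```text
t 26.3667 tcp [0.4778 0.2503 0.1751] F [-0.1263  0.6693  0.3024] w 0.551 j [0.2741 0.4373 1.6826 0.002  1.0091 0.0083]
slide cm [-0.0968 -7.9069 -2.4724] ang [-0.0018 -0.0125 -0.0112]
dark [489  31  23  39 604] [0.6537 0.4295 0.104 ] [array([0.6342, 0.4413]), array([0.6529, 0.4464]), array([0.6676, 0.4187]), array([0.6484, 0.4134])]
dark [251  84  11  48 477] [0.4554 0.3267 0.104 ] [array([0.4458, 0.3451]), array([0.4545, 0.3475]), array([0.4654, 0.3076]), array([0.4563, 0.3052])]
g1 [(82, np.float64(14.2), np.float64(26.3)), (103, np.float64(14.5), np.float64(25.2))]
g2 [(338, np.float64(16.2), np.float64(23.8)), (199, np.float64(13.7), np.float64(24.7))]
g3 [(178, np.float64(11.1), np.float64(25.4)), (176, np.float64(11.2), np.float64(25.6))]
g4 [(169, np.float64(10.9), np.float64(23.3)), (171, np.float64(11.2), np.float64(23.6))]
```

```bash
python3 -c "
from cell import *
sign_off()"
```

```text
the job is handed in; nothing more can be done
```

I scrapped both bad brackets, pressed the call button and slid the cover back home. I handed the job in at about 26 s of the 67 s; no verdict was reported.

**Brackets:**
- The short and splayed brackets are in the scrap bin. I saw both there after letting go of the second, but did not picture the bin again at the end.
- The first two grasps of the short bracket failed. The real fingertips sit about 19–23 mm behind the reported TCP, so I went deeper. The misses shifted that bracket by no more than about 3 mm.

**Call station:**
- The button bottomed at 9.3 N, above the 5 N needed for full travel.
- The cover's grip moved 85.0 mm between its two end stops.
- In the last wrist picture the grip is within 1 mm of its expected home position, and the arm is clear of everything.

**Good brackets and bystanders:**
- Two good brackets and a third near the call station match their starting pictures to within about a pixel.
- The fourth, the middle far one, differed by 2.5 px. I put that down to the arm's shadow, which covered it at the start, and did not check further.
- The pencil looked in place in the last picture I viewed. I never measured the pencil or the try square.

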